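# Dip the oil of the airbrush compressor and show the reading

## Task

Check the oil of the airbrush compressor: take the wiped dipstick by its handle from the brush rest, slide it down the slanting filler neck until its collar sits home on the neck's mouth, then draw it right out again. Finish still holding it in the air by the handle, clear of everything: level, its marked flat face up, and the tip over the middle of the shallow steel drip tray so that it can be read. On the way never let the tip point upward, and leave the other things on the table alone.

Things in the scene. Friction and masses are not known exactly. Their poses are not given: they have to be found in the camera images.
- dipstick: loose dipstick, 196 mm long, 45 g. Origin: on the rod axis at the collar's stop face; +x along the rod to the tip, +z out of its marked flat face. Rod 6 mm thick, from x = 86 mm a flat blade 7 (y) x 3 mm (z) with two cross marks. Collar: disc 30 mm across, x = -6 to 0. It starts level, flat face up, in the rest's middle notches, 50 mm up, handle and collar overhanging
- dip_tip (a point): the end of the dipstick's blade, on its axis (x = 130 mm in its frame)
- dip_grip (a point): the middle of the dipstick's handle, on the rod axis (x = -36 mm in its frame). The handle is a flat-sided black plastic bar, x = -66 to -6 mm, 12 mm thick (y), 22 mm high (z); pinch its two flat sides, across y
- neck: the compressor's filler neck, a fixed steel tube slanting up 40 degrees above level, away from the machine. Origin: centre of its mouth, 124 mm above the table; +z out of the mouth along the tube, so the dipstick enters with its +x along -z. Rim 30 mm outside, 22 mm inside, narrowing within 16 mm to a 12 mm bore. Only the collar stops the rod. 100 mm of tube stands clear of the crankcase
- compressor: small grey airbrush compressor fixed on the table. Origin: on the table under the middle of the crankcase; +z up; the neck leaves towards +x (mouth at x = 132, y = 0, z = 124 mm). Crankcase 110 x 120 mm, 140 mm high; the finned cylinder leans back to -x, 220 mm high at x = -105 mm; the motor reaches to y = 240 mm, 175 mm high
- rest: wooden brush rest fixed on the table, 122 x 80 mm, with two notched uprights 58 mm high. Origin: centre of its underside; +x points where the dipstick's tip points at the start. The dipstick lies along its x axis, its own origin at x = -56 mm, z = 50 mm
- tray: shallow open steel drip tray fixed on the table, 200 (x) x 130 (y) x 22 mm high. Origin: centre of its underside
- tub: white paint tub with lid, 92 mm in diameter, 100 mm high, loose bystander; origin at the centre of its underside
- cup: paper cup, 80 mm in diameter, 95 mm high, loose bystander; origin at the centre of its underside
- phone: black phone, 150 x 72 x 9 mm, lying loose, bystander; origin at the centre of its underside
- gluestick: white glue stick standing upright, 29 mm in diameter, 105 mm high, loose bystander; origin at the centre of its underside
Not all that is in view belongs to the job. Several things have the shape of the tray; the one meant has the colours described above.

How it is judged:
On the way, in this order (a step that is already met when the one before it is completed fails the run):
1. the dipstick is fully down the filler neck, its collar home on the mouth (distance between dipstick and neck below 0.0065 m and z of dipstick in the frame of neck below 0.003 m and angle between the x axis of dipstick and the z axis of neck, either way round below 0.1 rad), for 0.2 s.
2. the dipstick is drawn right out of the neck (z of dip_tip in the frame of neck above 0.01 m), for 0.1 s.
At the end, for the whole second after the job is handed in: the gripper holds the dipstick still in the air, touching nothing else; its flat face points up and the rod is level within about 11 degrees; its tip is within 65 mm (in plan) of the middle of the drip tray and both tip and handle are more than 60 mm above the table (contact force between the fingers and dipstick above 1 N and angle between dipstick's own z axis and vertical below 0.2 rad and horizontal distance between dip_tip and tray below 0.065 m and height (world z) of each of dip_tip, dip_grip above 0.06 m and contact force between dipstick and tray below 0.05 N and contact force between dipstick and compressor below 0.05 N and contact force between dipstick and rest below 0.05 N and contact force between dipstick and tub below 0.05 N and contact force between dipstick and cup below 0.05 N and contact force between dipstick and gluestick below 0.05 N and contact force between dipstick and phone below 0.05 N and linear speed of dipstick below 0.03 m/s and angular speed of dipstick below 0.3 rad/s); the arm keeps its last pose, push and grip.
It fails at once if the dipstick's tip points upward (more than 20 degrees above level) (angle between dipstick's own x axis and vertical below 1.22 rad).
It fails at once if the tub is disturbed (distance of tub from where it was at the start of the episode above 0.03 m).
It fails at once if the cup is disturbed (distance of cup from where it was at the start of the episode above 0.03 m).
It fails at once if the phone is disturbed (distance of phone from where it was at the start of the episode above 0.03 m).
It fails at once if the glue stick is disturbed (distance of gluestick from where it was at the start of the episode above 0.03 m).
It also fails if it takes over 61 s, if anything falls off the work surface, if the arm or the gripper's body presses on something with over 40 N, if the wrist force passes 120 N, or if a joint passes its speed limit or range.

## Robot

A 7-joint arm with a two-finger parallel gripper is mounted at the origin on the work surface. World frame = base frame: x ahead of the robot, y to its left, z up, the work surface at z = 0. Lengths are in m, angles in rad, forces in N, time in s.
With the tool pointing down it reaches from about 0.4 to 0.875 m from the base axis. Payload 19.3 kg.
Tool frame: the origin (TCP) lies at the very end of the fingers, on their centre line; the grasp point (between the pads) lies 19 mm behind it; x points along the fingers, y is the direction in which the jaws open and shut, and the axes are right-handed (so a half turn about x gives the same grasp; the last joint's range is limited). The gripper opens to 85 mm and grips with 20 to 120 N. Pads are 22 mm wide; open, the fingers measure 114 mm over their backs; the gripper's body (76 mm by 85 mm) begins 54 mm behind the grasp point. The pads swing forward as they close: fully open they stand 13 mm farther back than shut.
Start: joints at [-1.378, 0.521, -0.036, 1.599, 0.021, 1.021, -0.113], TCP at [0.162, 0.604, 0.231] pointing down, gripper open.
Joint ranges: [-2.91, 2.91], [-0.3, 2.13], [-1.5, 1.42], [0.17, 2.43], [-1.26, 4.41], [0.16, 1.93], [-2.52, 2.52]. Speed limits (rad/s): [1.89, 1.89, 2.39, 2.39, 3.01, 3.01, 3.01].

## Interface

Orientations are given as [roll, pitch, yaw] about the fixed x, y, z axes, in that order (R = Rz(yaw) Ry(pitch) Rx(roll)).
In Python, from workcell import bot, grab_frame, job_done gives the robot as it stands.
- The arm moves only by the shell command python3 -m pendant 'ROWS' [OPENING] [FORCE]. ROWS is JSON, a list of rows, each a list of 4 numbers: the shift along the tool's x, y, z in mm, then the turn about the tool's x in degrees. A call has 1 to 12 rows; each row shifts and turns the commanded pose from where the row before left it, along the tool's axes as they then stand; what a row does not reach is not made up. A row lasts 1/8 s, in which the tool goes at most 62.5 mm and 10.7 degrees, less where a joint would pass 70% of its speed; a pose out of reach is approached as far as the arm can. A call is refused whole if a number of a shift passes 62.5 or a number of a turn 10.7, either way. A call with a gripper value outside its range is refused whole. OPENING is the opening, from -1 (shut) to 1 (fully open), set as the call begins (- or left out, the last holds). The fingers move at their own pace and stop on an object; FORCE is the grip in N (left out, the last holds). Time passes only in rows, so rows that do not move let the fingers close. It gives the time, the measured TCP pose, the force and the opening at its end, in the units of the state.
- bot.observe(): the state, without advancing time (a new reading comes with each control period).
- grab_frame(name): name is "side" or "top" or "wrist"; returns a dict with "img" (400x640x3 uint8, red, green, blue), "fovy" (degrees; the focal length in pixels is half the picture's height over the tangent of half this angle, whatever the lens; pixels are square), "cx", "cy" (the principal point, pixels), "k1" (the pictures are not rectified: a ray, as slopes to the right and down, at radius r is drawn at 1 + k1 r^2 times it, then the intrinsics apply), "R" (3x3) and "t" (3): a world point X has camera coordinates R X + t. Camera axes: x right, y down, z forward; pixel columns grow to the right and rows downward; lengths in m; the calibration is good to about 2 mm. A picture is of the moment at which its call begins. There is no depth.
- job_done(): hands the job in, once; it reports no verdict.
The state is a dict: "clock": time; "qpos": joint angles; "qd": joint speeds; "joint_efforts": joint torques, N m; "position": TCP position; "tool_rot": TCP orientation; "force": force on the tool from outside, world axes, zero at the start; "moment": the same for the moment, N m; "grip_width": finger opening in m.
Only numpy, scipy, OpenCV 4.12 (cv2) and the standard library are available. Lean on these libraries where they do the work, as an engineer would, in place of code of your own. Each camera call takes 0.05 s, during which the arm holds its last target.

## Working session

There is one attempt and no reset: what is moved stays moved. The work goes in short steps, Python scripts to look and compute and a shell command to move; the robot and the scene stay as the last step left them, time stands still between calls to the robot, and variables do not carry over. Pictures are saved under pics/ and viewed, and the job is handed in when it is done.

```bash
ls; mkdir -p pics; python3 - <<'E'
from workcell import bot, grab_frame
import cv2
print(bot.observe())
for n in ["side","top","wrist"]:
    f=grab_frame(n); cv2.imwrite(f"pics/a_{n}.png",f["img"][:,:,::-1])
    print(n,{k:v for k,v in f.items() if k!="img"})
E
```

```text
pics
{'clock': 0.0, 'qpos': array([-1.37820019,  0.52198421, -0.03634004,  1.60002104,  0.02119863,
        1.02110449, -0.11279893]), 'qd': array([-0.00034165,  0.00105839,  0.00080288,  0.0004492 ,  0.00030064,
        0.00166577,  0.00065447]), 'joint_efforts': array([-2.46923139e-05, -9.27118564e+01,  1.97988667e+00, -3.69936705e+01,
        1.78582768e-02,  7.99875415e-03,  2.69408261e-06]), 'position': array([0.1623026 , 0.60319916, 0.2307395 ]), 'tool_rot': array([-1.50512028,  1.5696642 , -1.76791484]), 'force': array([ 0.40775116,  0.76606594, -0.17336413]), 'moment': array([0.0333057 , 0.01860283, 0.0031419 ]), 'grip_width': 0.08526587378995303}
side {'fovy': 45.46104054499833, 'cx': 326.50595999116183, 'cy': 205.9718478743063, 'k1': -0.0778934530086023, 'R': array([[ 0.68919647, -0.72433974, -0.0184438 ],
       [-0.44539312, -0.40343138, -0.79929224],
       [ 0.57151832,  0.55908413, -0.60065942]]), 't': array([-0.39264662,  0.29398813,  0.88817514])}
top {'fovy': 52.27530198374111, 'cx': 326.12562687588024, 'cy': 201.0789436033268, 'k1': 0.026064694728411827, 'R': array([[-0.00304307, -0.99963618,  0.02680001],
       [-0.98711629, -0.00128459, -0.15999931],
       [ 0.15997552, -0.02694162, -0.98675325]]), 't': array([-0.04413282,  0.5547247 ,  0.98683102])}
wrist {'fovy': 65.72230807232418, 'cx': 317.5355438837758, 'cy': 201.079354768986, 'k1': -0.05704375510100096, 'R': array([[ 2.59951763e-01,  9.65621592e-01,  1.48593630e-04],
       [ 9.19180638e-01, -2.47496692e-01,  3.06353296e-01],
       [ 2.95858134e-01, -7.95004948e-02, -9.51917873e-01]]), 't': array([-0.62526701, -0.03888951,  0.37959831])}
```

View pics/a_side.png

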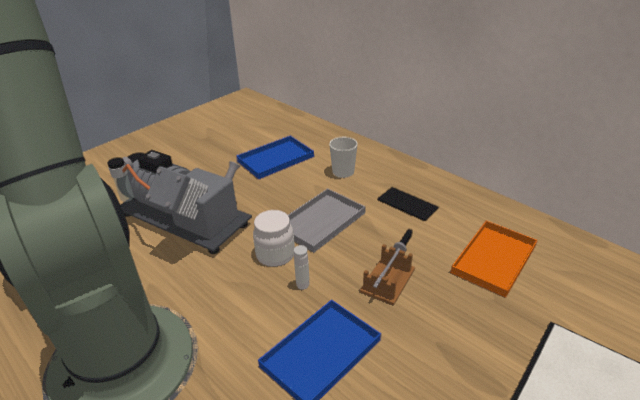

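View pics/a_top.png

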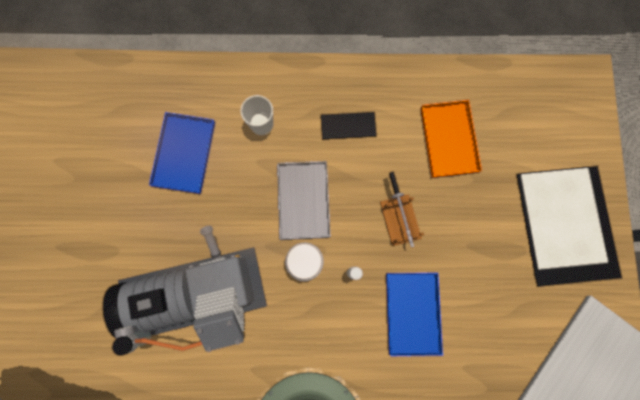

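View pics/a_wrist.png

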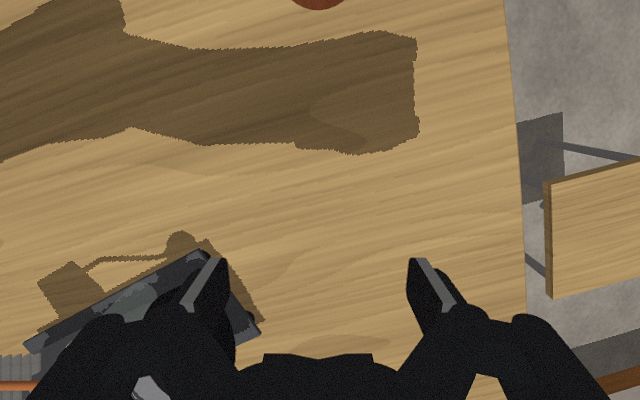

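The grey steel tray is at top (303,201). The lookalikes are blue at (182,153) and (413,314), orange at (450,140) and a white-lined box at (570,225). The dipstick is in the brown rest at top (400,208), with its black handle at (395,185) and its tip at (409,245). The neck mouth is at about (207,232). Next I'll take enlarged crops.

```bash
cat > h.py <<'E'
import numpy as np, cv2
from workcell import bot, grab_frame
def K(f):
    F=200/np.tan(np.radians(f["fovy"])/2); return F
def proj(f,X):
    c=f["R"]@np.asarray(X,float)+f["t"]; s=c[:2]/c[2]; s=s*(1+f["k1"]*(s@s)); return K(f)*s+[f["cx"],f["cy"]]
def ray(f,uv):
    d=(np.asarray(uv,float)-[f["cx"],f["cy"]])/K(f); s=d.copy()
    for _ in range(30): s=d/(1+f["k1"]*(s@s))
    o=-f["R"].T@f["t"]; v=f["R"].T@np.array([s[0],s[1],1]); return o,v/np.linalg.norm(v)
def atz(f,uv,z):
    o,v=ray(f,uv); return o+v*(z-o[2])/v[2]
def tri(L):
    A=0;b=0
    for f,uv in L:
        o,v=ray(f,uv); P=np.eye(3)-np.outer(v,v); A=A+P; b=b+P@o
    X=np.linalg.solve(A,b); return X,[np.linalg.norm(proj(f,X)-uv).round(2) for f,uv in L]
def crop(f,c,w,h,s,name):
    x,y=int(c[0]-w/2),int(c[1]-h/2); x=max(x,0);y=max(y,0)
    im=cv2.resize(f["img"][y:y+h,x:x+w,::-1],None,fx=s,fy=s,interpolation=cv2.INTER_CUBIC)
    for k in range(0,w,10): cv2.putText(im,str(x+k),(k*s,8),0,.3,(0,0,255),1); cv2.line(im,(k*s,10),(k*s,16),(0,0,255),1)
    for k in range(10,h,10): cv2.putText(im,str(y+k),(0,k*s+3),0,.3,(0,0,255),1); cv2.line(im,(18,k*s),(24,k*s),(0,0,255),1)
    cv2.imwrite("pics/"+name,im)
E
python3 - <<'E'
from h import *
t=grab_frame("top"); s=grab_frame("side")
crop(t,(400,210),80,90,6,"b_t_rest.png"); crop(s,(392,265),80,80,7,"b_s_rest.png")
crop(t,(215,245),90,80,7,"b_t_neck.png"); crop(s,(232,175),80,60,8,"b_s_neck.png")
for n,uv in dict(tray=[303,201],tub=(304,262),cup=(257,115),phone=(348,126),glue=(354,273)).items():
    print(n,[atz(t,uv,z).round(3) for z in (0,.022,.1)])
E
```

```text
tray [array([0.562, 0.015, 0.   ]), array([0.559, 0.015, 0.022]), array([0.546, 0.012, 0.1  ])]
tub [array([0.403, 0.012, 0.   ]), array([0.403, 0.011, 0.022]), array([0.402, 0.009, 0.1  ])]
cup [array([0.799, 0.142, 0.   ]), array([0.791, 0.138, 0.022]), array([0.761, 0.127, 0.1  ])]
phone [array([ 0.77 , -0.106,  0.   ]), array([ 0.762, -0.104,  0.022]), array([ 0.734, -0.098,  0.1  ])]
glue [array([ 0.375, -0.117,  0.   ]), array([ 0.375, -0.115,  0.022]), array([ 0.376, -0.108,  0.1  ])]
```

View pics/b_t_rest.png

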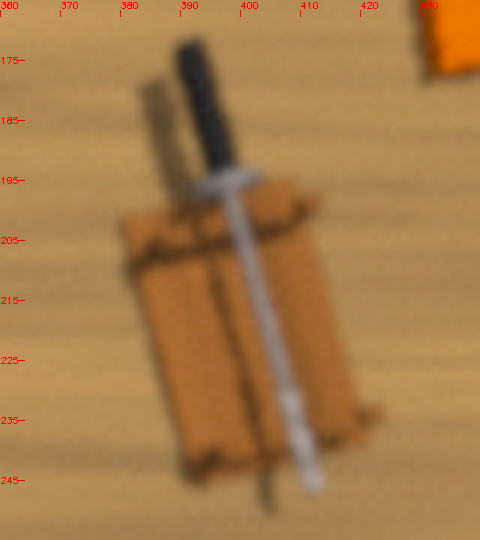

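View pics/b_s_rest.png

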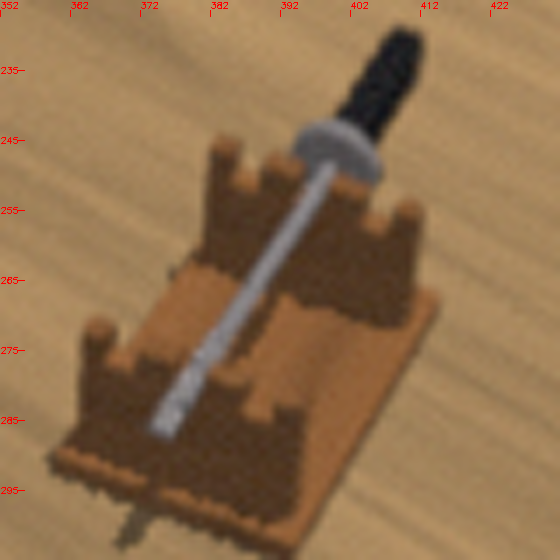

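View pics/b_t_neck.png

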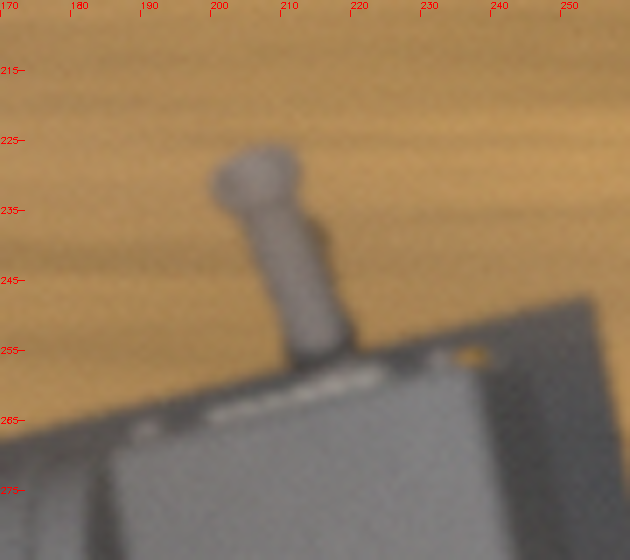

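View pics/b_s_neck.png

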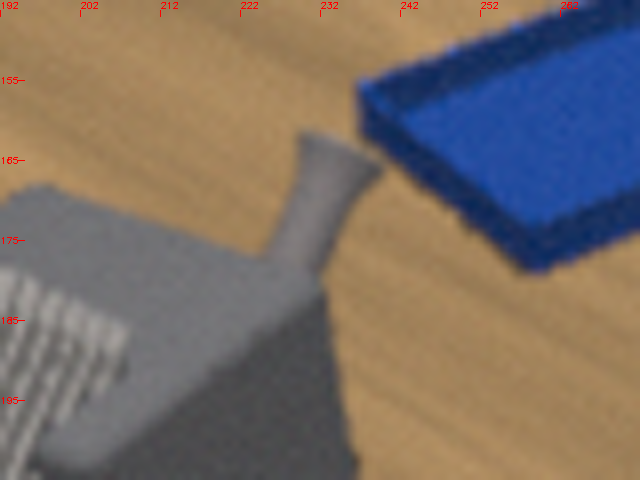

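```bash
python3 - <<'E'
from h import *
t=grab_frame("top"); s=grab_frame("side")
tip=atz(t,(412.0,246.2),.0515); hb=atz(t,(391.6,172.3),.061)
print("tip",tip,"hend",hb, "yaw", np.degrees(np.arctan2(*(tip-hb)[[1,0]])), np.linalg.norm((tip-hb)[:2]))
print("tri tip",tri([(t,(412,246.2)),(s,(374.9,286.4))]), atz(s,(374.9,286.4),.0515))
# side handle end
print("hend side", tri([(t,(391.6,172.3)),(s,(410,229.5))]))
m=tri([(t,(206.9,230)),(s,(234.7,163.7))]); print("mouth",m, atz(t,(206.9,230),.124),atz(s,(234.7,163.7),.124))
# crankcase/machine-based neck heading: tube centre lower end
b=atz(t,(170+318/7,205+340/7),.124-.085*np.sin(np.radians(40))); mm=atz(t,(206.9,230),.124)
print("neck yaw",np.degrees(np.arctan2(*(mm-b)[[1,0]])),np.linalg.norm((mm-b)[:2]))
for uv in [(248/7,215/7),(298/7,200/7)]: print(atz(t,(170+uv[0],205+uv[1]),.11))
# crank edge line at z=.0 base plate: front edge from (1,438) to (590,297)
p=atz(t,(170+40/7,205+430/7),.012);q=atz(t,(170+585/7,205+300/7),.012); print("edge",np.degrees(np.arctan2(*(p-q)[[1,0]])))
E
```

```text
tip [ 0.44046362 -0.25739554  0.0515    ] hend [ 0.62614685 -0.21020799  0.061     ] yaw -165.74129944905857 0.19158529941497937
tri tip (array([ 0.44105004, -0.25860878,  0.04803016]), [np.float64(0.22), np.float64(0.27)]) [ 0.43887446 -0.26087443  0.0515    ]
hend side (array([ 0.6272936 , -0.21117627,  0.05710064]), [np.float64(0.12), np.float64(0.13)])
mouth (array([0.47495647, 0.23092552, 0.12172104]), [np.float64(0.1), np.float64(0.09)]) [0.47456939 0.23046243 0.124     ] [0.47305145 0.22758551 0.124     ]
neck yaw 9.207817230012303 0.052383456706548044
[0.46259486 0.2369237  0.11      ]
[0.46752158 0.22078028 0.11      ]
edge 103.32065104865424
```

```bash
cat >> h.py <<'E'
from scipy.spatial.transform import Rotation as Rn
def rel(target, yawy=None):
    o=bot.observe(); R=Rn.from_euler("xyz",o["tool_rot"]).as_matrix()
    d=(np.asarray(target)-o["position"])*1000
    print("t",round(o["clock"],2),"pos",o["position"].round(4),"toolx",R[:,0].round(3),"ydir",np.degrees(np.arctan2(R[1,1],R[0,1])).round(2),"z",R[:,2].round(3),"w",round(o["grip_width"],4),"F",o["force"].round(1))
    print("  delta tool mm",(R.T@d).round(1))
    if yawy is not None:
        a=np.degrees(np.arctan2(R[1,1],R[0,1])); e=(yawy-a+90)%180-90
        print("  turn about x deg", (e*np.sign(R[2,0])).round(2))
E
python3 - <<'E'
from h import *
rel([.44,.25,.32],104.3); rel([.6015,-.2175,.2])
E
```

```text
t 0.35 pos [0.1624 0.6035 0.2312] toolx [-0. -0. -1.] ydir 74.94 z [ 0.966 -0.26   0.   ] w 0.0855 F [ 0.1  0.1 -0.3]
  delta tool mm [ -88.8 -269.2  359.9]
  turn about x deg -29.36
t 0.35 pos [0.1624 0.6035 0.2312] toolx [-0. -0. -1.] ydir 74.94 z [ 0.966 -0.26   0.   ] w 0.0855 F [ 0.1  0.1 -0.3]
  delta tool mm [  31.3 -678.6  637.4]
```

```bash
python3 -m pendant '[[-20,0,0,0],[-40,-10,15,0],[-29,-24,31,0],[0,-24,31,0],[0,-24,31,0],[0,-24,31,0],[0,-24,31,0],[0,-24,31,0],[0,-24,31,0],[0,-24,31,0],[0,-24,31,0],[0,-24,31,0]]' 1 20
python3 - <<'E'
from h import *
rel([.6015,-.2175,.16],104.3)
E
```

```text
clock: 1.85
position: [0.4119, 0.2766, 0.3204]
tool_rot: [1.09, 1.57, 0.827]
force: [0.4, 1.0, 0.6]
grip_width: 0.085
t 1.85 pos [0.4119 0.2766 0.3204] toolx [ 0.  0. -1.] ydir 74.94 z [ 0.966 -0.26   0.   ] w 0.085 F [0.4 1.  0.6]
  delta tool mm [ 160.4 -427.9  311.4]
  turn about x deg -29.36
```

```bash
python3 -m pendant '[[0,-35,26,0],[0,-36,26,0],[0,-36,26,0],[0,-36,26,0],[0,-36,26,0],[10,-36,26,0],[20,-36,26,0],[20,-36,26,0],[25,-36,26,0],[25,-36,26,0],[25,-36,26,0],[20,-30,25,0]]'
python3 -m pendant '[[0,0,0,-7],[0,0,0,-8],[0,0,0,-8],[0,0,0,-6.4],[0,0,0,0]]'
python3 - <<'E'
from h import *
rel([.6015,-.2175,.16],104.3)
w=grab_frame("wrist"); cv2.imwrite("pics/c_w.png",w["img"][:,:,::-1])
t=grab_frame("top"); cv2.imwrite("pics/c_t.png",t["img"][:,:,::-1])
for x in (-66,-36,-6,0,130):
    u=np.array([np.cos(np.radians(-165.7)),np.sin(np.radians(-165.7)),0]); X=np.array([.5666,-.2264,.05])+u*x/1000; print(x,proj(w,X).round(1))
E
```

```text
clock: 3.35
position: [0.6013, -0.2151, 0.1742]
tool_rot: [-3.043, 1.57, 2.977]
force: [0.1, 0.9, 1.1]
grip_width: 0.0853
clock: 3.98
position: [0.6011, -0.2137, 0.1753]
tool_rot: [1.013, 1.571, 1.263]
force: [-0.4, -0.6, 0.0]
grip_width: 0.0858
t 3.98 pos [ 0.6011 -0.2137  0.1753] toolx [ 0.  0. -1.] ydir 104.29 z [0.969 0.247 0.   ] w 0.0858 F [-0.4 -0.6  0. ]
  delta tool mm [15.3 -3.8 -0.6]
  turn about x deg -0.01
-66 [312.4 223.5]
-36 [312.2 192.6]
-6 [312.  159.6]
0 [312.  152.7]
130 [311.2 -17.1]
```

View pics/c_w.png

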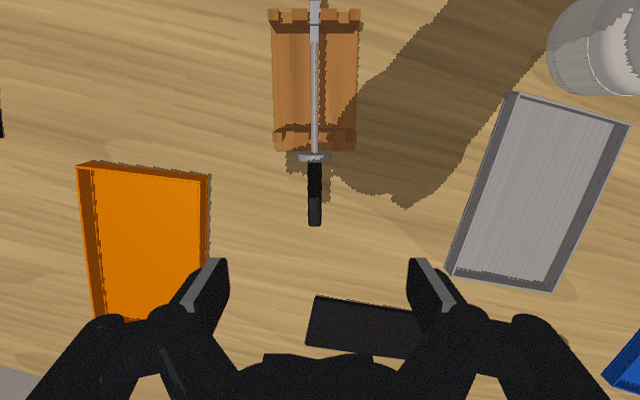

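```bash
python3 - <<'E'
from h import *
w=grab_frame("wrist")
for uv in [(209,176),(205,320)]: print(atz(w,uv,.022).round(3))
for uv in [(317,297),(420,307)]: print(atz(w,uv,.009).round(3))
for uv in [(315,225),(315,163)]: print(atz(w,uv,.061).round(4))
for uv in [(513,94),(628,126),(552,292),(447,274)]: print("tray",atz(w,uv,.022).round(4))
E
```

```text
[ 0.618 -0.319  0.022]
[ 0.79  -0.3    0.022]
[ 0.736 -0.179  0.009]
[ 0.72  -0.056  0.009]
[ 0.627  -0.2084  0.061 ]
[ 0.5726 -0.222   0.061 ]
tray [ 0.471 -0.058  0.022]
tray [0.4649 0.0722 0.022 ]
tray [0.6579 0.0827 0.022 ]
tray [ 0.6639 -0.0495  0.022 ]
```

```bash
python3 -m pendant '[[25,-2.2,0,0],[30,0,0,0],[30,0,0,0],[25,0,0,0],[15,0,0,0],[10,0,0,0],[9,0,0,0],[0,0,0,0],[0,0,0,0]]'
python3 - <<'E'
from h import *
rel([.6,-.216,.031],104.3)
w=grab_frame("wrist"); cv2.imwrite("pics/d_w.png",w["img"][:,:,::-1])
s=grab_frame("side"); crop(s,(395,250),120,100,6,"d_s.png")
E
```

```text
clock: 5.25
position: [0.602, -0.2158, 0.0318]
tool_rot: [-0.593, 1.57, -0.343]
force: [-0.1, 0.1, 0.4]
grip_width: 0.0856
t 5.25 pos [ 0.602  -0.2158  0.0318] toolx [ 0.001 -0.    -1.   ] ydir 104.34 z [0.969 0.248 0.001] w 0.0856 F [-0.1  0.1  0.4]
  delta tool mm [ 0.8  0.3 -2. ]
  turn about x deg 0.04
```

View pics/d_w.png

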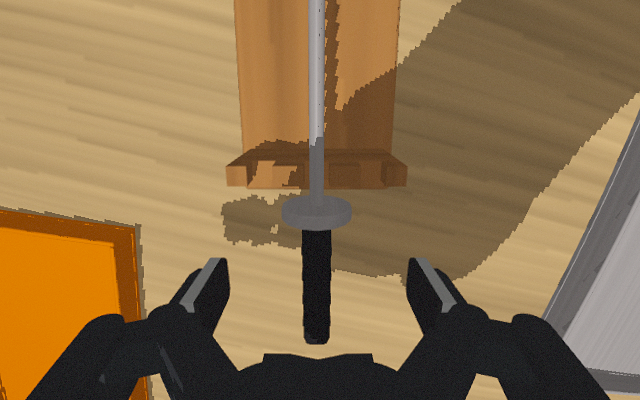

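View pics/d_s.png

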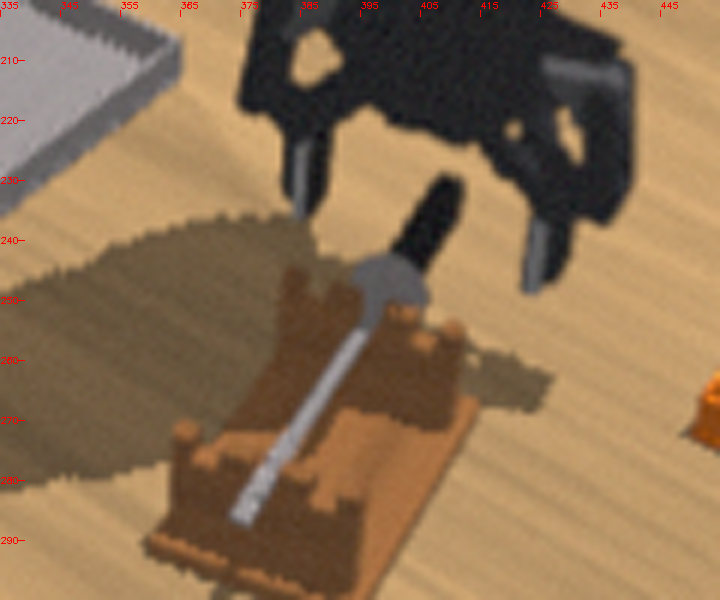

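The handle is centred between the jaws (wrist 316 vs jaw middle 318), with the collar clear in front. I'll close the gripper.

```bash
python3 -m pendant '[[0,0,0,0],[0,0,0,0],[0,0,0,0],[0,0,0,0],[0,0,0,0],[0,0,0,0],[0,0,0,0]]' -1 60
python3 -m pendant '[[-10,0,0,0],[-20,0,0,0],[-30,0,0,0],[-30,0,0,0],[-30,0,0,0],[-20,0,0,0],[-10,0,0,0],[0,0,0,0]]'
python3 - <<'E'
from h import *
rel([.6,-.216,.18],103.3)
w=grab_frame("wrist"); cv2.imwrite("pics/e_w.png",w["img"][:,:,::-1])
s=grab_frame("side"); crop(s,(395,220),120,100,6,"e_s.png")
E
```

```text
clock: 6.22
position: [0.6018, -0.2157, 0.0314]
tool_rot: [-0.683, 1.571, -0.433]
force: [0.1, -0.3, 2.0]
grip_width: 0.0108
clock: 7.22
position: [0.6019, -0.2157, 0.1822]
tool_rot: [-0.482, 1.57, -0.232]
force: [-0.1, 0.9, -1.2]
grip_width: 0.0109
t 7.22 pos [ 0.6019 -0.2157  0.1822] toolx [ 0.001 -0.    -1.   ] ydir 104.34 z [0.969 0.248 0.001] w 0.0109 F [-0.1  0.9 -1.2]
  delta tool mm [ 2.2  0.2 -1.9]
  turn about x deg 1.04
```

View pics/e_w.png

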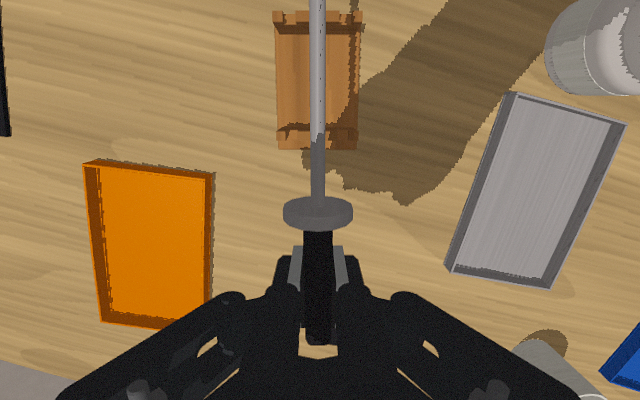

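View pics/e_s.png

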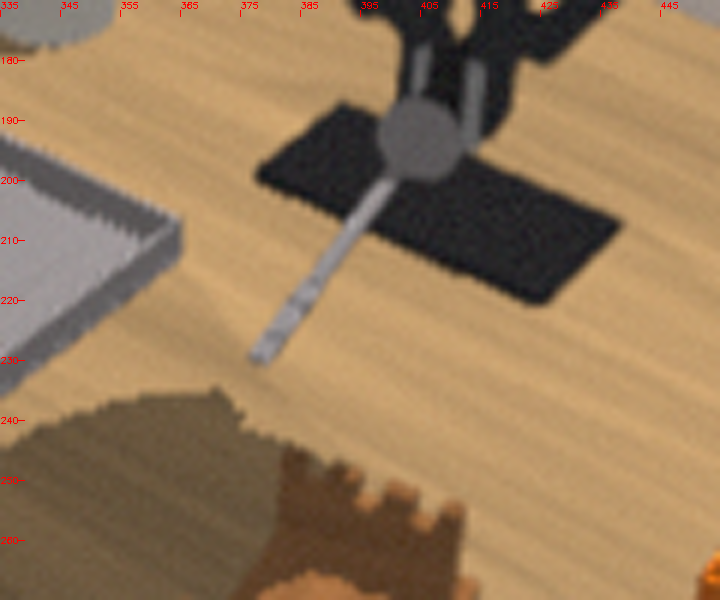

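```bash
python3 - <<'E'
from h import *
s=grab_frame("side")
a=np.radians(-165.66); u=np.array([np.cos(a),np.sin(a),0])
P=np.array([.6019,-.2157,.1822])
for d in (.16,.166,.172):
  for h in (.014,.0186,.023): print(d,h,proj(s,P+[0,0,h]+u*d).round(1))
m=np.array([.4745,.230,.123]); n=np.array([np.cos(np.radians(13.3)),np.sin(np.radians(13.3)),0])
E
```

```text
0.16 0.014 [378.7 228.2]
0.16 0.0186 [378.8 226.3]
0.16 0.023 [378.9 224.4]
0.166 0.014 [377.4 230. ]
0.166 0.0186 [377.5 228.1]
0.166 0.023 [377.6 226.2]
0.172 0.014 [376.  231.9]
0.172 0.0186 [376.1 229.9]
0.172 0.023 [376.2 228.1]
```

```bash
python3 - <<'E'
from h import *
rel([.68,.279,.19],103.3)
E
```

```text
t 7.38 pos [ 0.6013 -0.2155  0.1806] toolx [-0.001  0.    -1.   ] ydir 104.34 z [ 0.969  0.248 -0.001] w 0.0112 F [-0.1  0.2 -0.5]
  delta tool mm [ -9.4 459.6 198.7]
  turn about x deg 1.04
```

```bash
python3 -m pendant '[[-5,10,5,0],[-4,25,12,0],[0,42,18,0],[0,48,20,0],[0,48,20,0],[0,48,20,0],[0,48,20,0],[0,48,20,0],[0,48,20,0],[0,46,20,0],[0,30,14,0],[0,18.5,9.5,1]]'
python3 -m pendant '[[0,0,0,0],[0,0,0,0],[0,0,0,0]]'
python3 - <<'E'
from h import *
rel([.675,.277,.15],103.3)
w=grab_frame("wrist"); cv2.imwrite("pics/f_w.png",w["img"][:,:,::-1])
s=grab_frame("side"); crop(s,(250,160),130,100,6,"f_s.png")
E
```

```text
clock: 8.88
position: [0.6794, 0.2818, 0.1898]
tool_rot: [2.532, 1.57, 2.767]
force: [0.0, -0.4, 0.2]
grip_width: 0.0108
clock: 9.25
position: [0.6803, 0.2778, 0.1905]
tool_rot: [-1.643, 1.571, -1.411]
force: [-0.2, -0.3, -0.2]
grip_width: 0.011
t 9.25 pos [0.6803 0.2778 0.1905] toolx [ 0. -0. -1.] ydir 103.29 z [ 0.973  0.23  -0.   ] w 0.011 F [-0.2 -0.3 -0.2]
  delta tool mm [40.5  0.5 -5.3]
  turn about x deg -0.01
```

View pics/f_w.png

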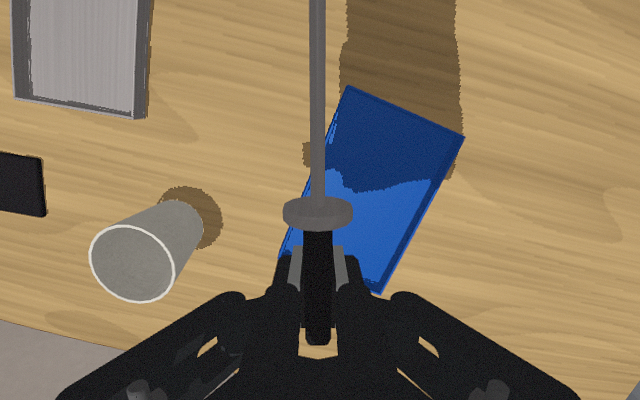

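View pics/f_s.png

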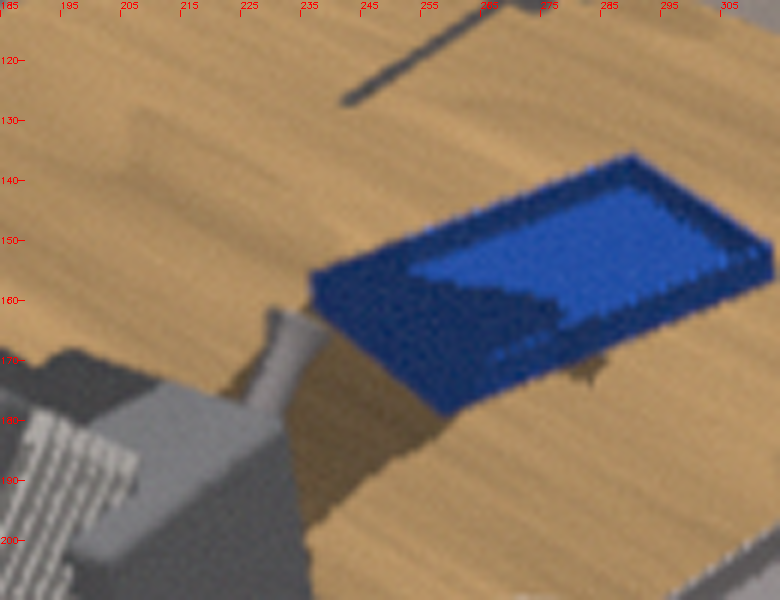

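```bash
python3 -m pendant '[[20,0,0,0],[30,0,0,0],[25,0,0,0],[11.5,0,0,0],[0,0,0,0],[0,0,0,0]]'
python3 - <<'E'
from h import *
rel([.675,.277,.104],103.3)
t=grab_frame("top"); crop(t,(215,225),100,90,7,"g_t.png")
s=grab_frame("side"); crop(s,(245,160),100,80,8,"g_s.png")
E
```

```text
clock: 10.1
position: [0.6807, 0.2788, 0.1047]
tool_rot: [0.17, 1.57, 0.403]
force: [-0.1, -0.1, -0.1]
grip_width: 0.0112
t 10.1 pos [0.6807 0.2788 0.1047] toolx [ 0.001  0.    -1.   ] ydir 103.33 z [0.973 0.231 0.001] w 0.0112 F [-0.1 -0.1 -0.1]
  delta tool mm [ 0.7 -0.4 -5.9]
  turn about x deg 0.03
```

View pics/g_t.png

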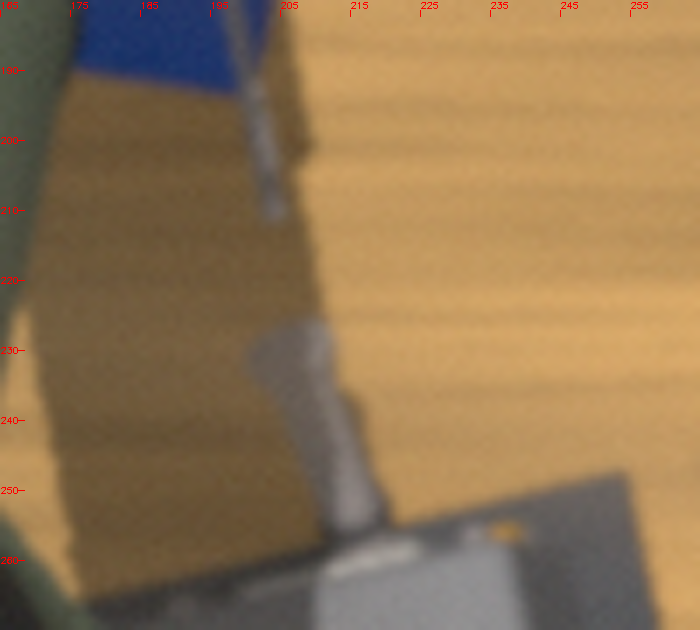

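View pics/g_s.png

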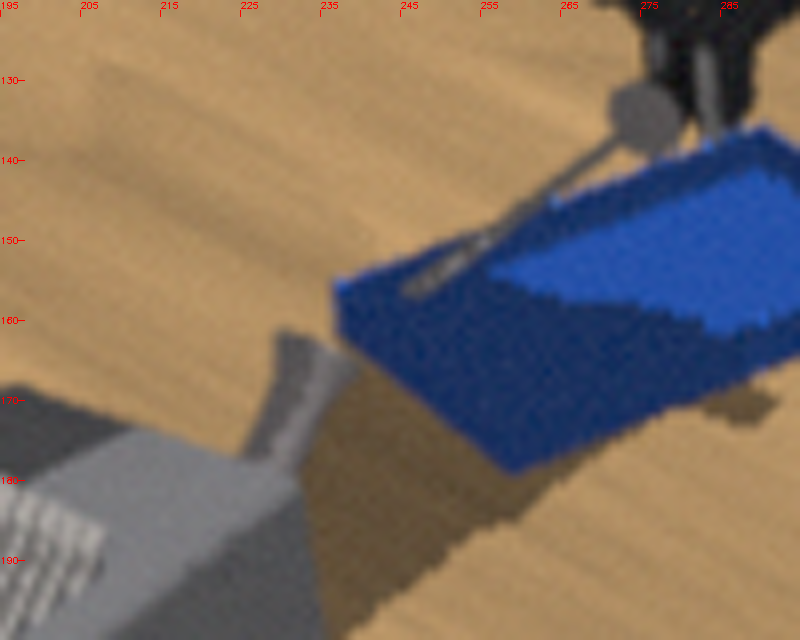

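```bash
python3 - <<'E'
from h import *
t=grab_frame("top"); s=grab_frame("side")
T=tri([(t,(204.2,210.6)),(s,(246.0,156.2))]); print(T)
a=np.radians(13.3); n=np.array([np.cos(a),np.sin(a),0]); l=np.array([-n[1],n[0],0])
print("pred",np.array([.6807,.2788,.1047+.0186])-n*.166)
for uvt in [(206.9,230),(206.3,229.4)]:
  M=tri([(t,uvt),(s,(234.6,163.3))]); d=T[0]-M[0]; print(M, "tip-M along n",d@n,"lat",d@l,"z",d[2])
# predicted rim outline for M, yaw options
M=np.array([.4745,.2300,.1225])
for y in (9,13.3):
  a=np.radians(y); nn=np.array([np.cos(a),np.sin(a),0]); ll=np.array([-nn[1],nn[0],0]); c,sn=np.cos(np.radians(40)),np.sin(np.radians(40))
  up=np.array([*(-sn*nn[:2]),c]); ax=np.array([*(c*nn[:2]),sn])
  for th in range(0,360,90):
    X=M+.015*(np.cos(np.radians(th))*ll+np.sin(np.radians(th))*up); print(y,th,proj(t,X).round(1),proj(s,X).round(1))
  print("base 85mm",proj(t,M-ax*.085).round(1),proj(s,M-ax*.085).round(1))
E
```

```text
(array([0.51951275, 0.2397811 , 0.12045298]), [np.float64(0.17), np.float64(0.15)])
pred [0.51915231 0.24061174 0.1233    ]
(array([0.4747496 , 0.23060685, 0.12315388]), [np.float64(0.06), np.float64(0.05)]) tip-M along n 0.04567308783945972 lat -0.0013695658043500394 z -0.00270089526839358
(array([0.47614244, 0.23248612, 0.12173966]), [np.float64(0.01), np.float64(0.01)]) tip-M along n 0.04388527666669175 lat -0.002878007505937888 z -0.0012866784342138726
9 0 [200.7 231.1] [230.4 162. ]
9 90 [206.4 233.8] [231.4 161.5]
9 180 [213.9 229.1] [239.  165.3]
9 270 [208.1 226.4] [237.8 165.8]
base 85mm [216.3 258.9] [219.8 193.5]
13.3 0 [200.7 231.6] [230.1 162.2]
13.3 90 [206.8 233.8] [231.6 161.5]
13.3 180 [213.8 228.6] [239.3 165.1]
13.3 270 [207.8 226.5] [237.6 165.7]
base 85mm [218.3 258.5] [221.2 194.1]
```

```bash
python3 -m pendant '[[0,2,-5,0],[0,0,-15,0],[0,0,-15,0],[0,0,-9,0],[0,0,0,0],[0,0,0,0]]' - 20
python3 - <<'E'
from h import *
rel([.675,.277,.104],103.3)
t=grab_frame("top"); crop(t,(215,225),100,90,7,"h_t.png")
s=grab_frame("side"); crop(s,(245,160),100,80,8,"h_s.png")
E
```

```text
clock: 11.05
position: [0.6373, 0.2706, 0.1039]
tool_rot: [0.024, 1.57, 0.257]
force: [-0.2, 0.0, -0.0]
grip_width: 0.0112
t 11.05 pos [0.6373 0.2706 0.1039] toolx [ 0.  0. -1.] ydir 103.34 z [0.973 0.231 0.   ] w 0.0112 F [-0.2  0.  -0. ]
  delta tool mm [-0.1 -2.5 38.1]
  turn about x deg 0.04
```

View pics/h_t.png

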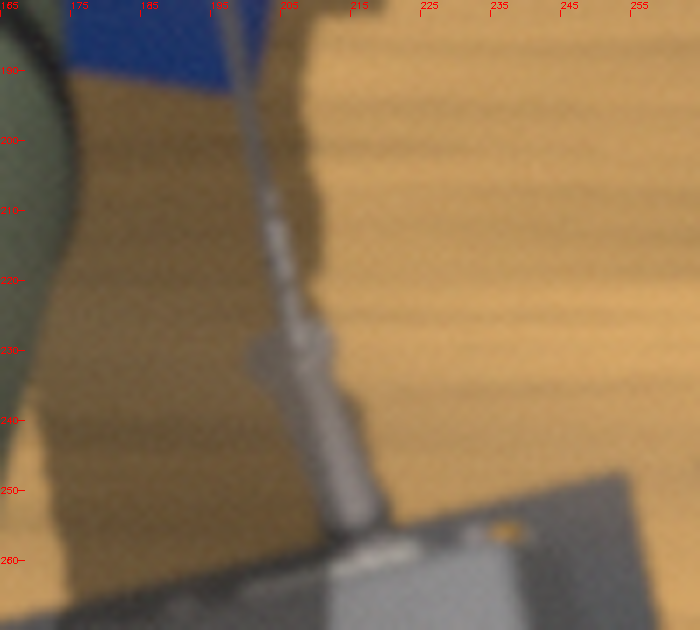

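View pics/h_s.png

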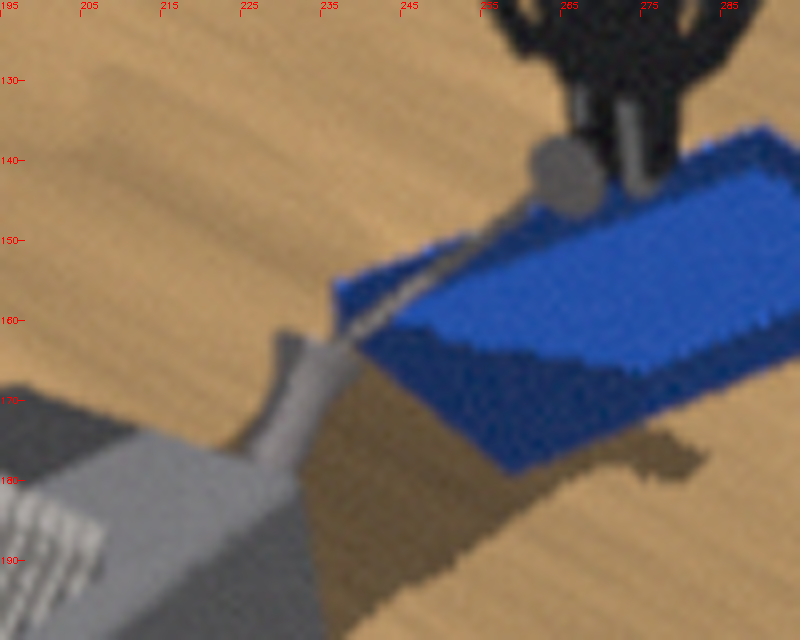

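```bash
python3 -m pendant '[[0,3,0,0],[0,0,-4,0],[0,0,0,0],[0,0,0,0]]' - 20
python3 - <<'E'
from h import *
rel([.675,.277,.104],103.3)
t=grab_frame("top"); crop(t,(210,225),50,50,12,"i_t.png")
s=grab_frame("side"); crop(s,(240,160),60,50,12,"i_s.png")
E
```

```text
clock: 11.65
position: [0.6324, 0.2724, 0.1039]
tool_rot: [-0.161, 1.571, 0.071]
force: [-0.1, -0.2, -0.3]
grip_width: 0.0112
t 11.65 pos [0.6324 0.2724 0.1039] toolx [ 0.  0. -1.] ydir 103.34 z [0.973 0.231 0.   ] w 0.0112 F [-0.1 -0.2 -0.3]
  delta tool mm [-0.1 -5.4 42.5]
  turn about x deg 0.04
```

View pics/i_t.png

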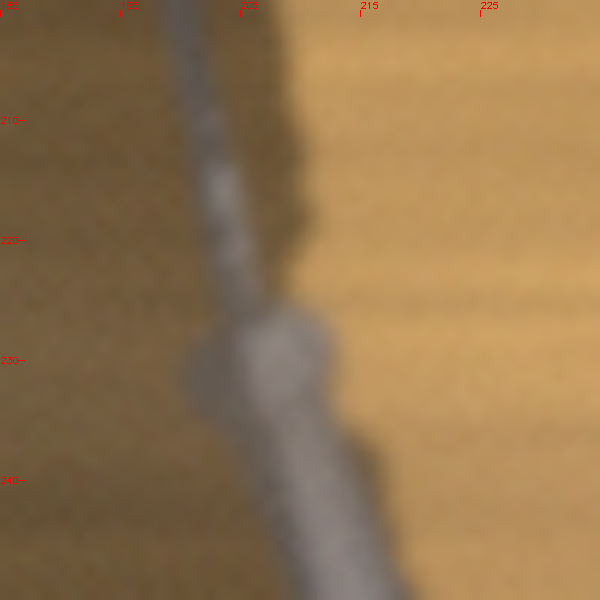

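View pics/i_s.png

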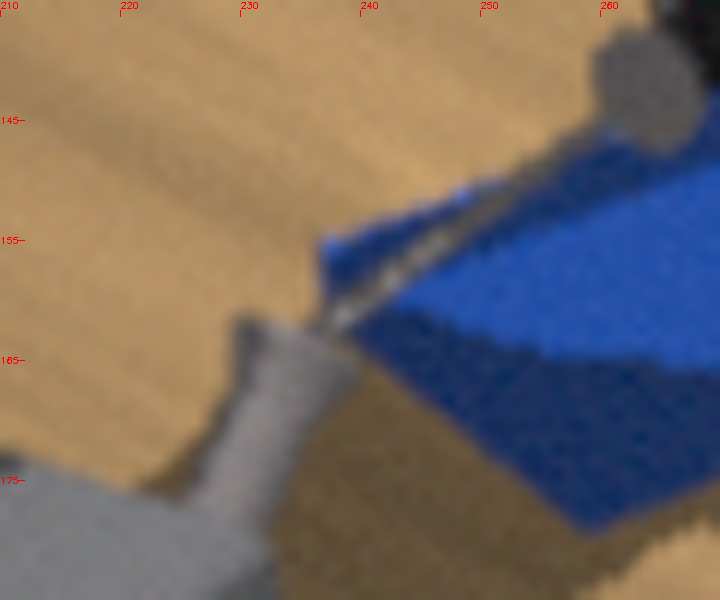

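```bash
python3 -m pendant '[[0,-1,-3,0],[0,0,-3,0],[0,0,0,0]]' - 20; python3 -m pendant '[[0,0,-3,0],[0,0,0,0]]'; python3 -m pendant '[[0,0,-2,0],[0,0,0,0]]'
```

```text
clock: 12.12
position: [0.6267, 0.2701, 0.104]
tool_rot: [-0.035, 1.571, 0.198]
force: [0.7, 0.4, -0.7]
grip_width: 0.011
clock: 12.38
position: [0.6258, 0.2698, 0.1048]
tool_rot: [0.078, 1.566, 0.311]
force: [11.2, 2.7, -0.8]
grip_width: 0.011
clock: 12.62
position: [0.6256, 0.2697, 0.1055]
tool_rot: [0.081, 1.562, 0.314]
force: [20.7, 4.4, -2.0]
grip_width: 0.0109
```

```bash
python3 -m pendant '[[-5.8,0,1,0],[-5.8,0,0,0],[-5.8,0,-0.6,0],[-5.8,0,-0.6,0],[0,0,0,0]]' - 20;
python3 - <<'E'
from h import *
rel([.675,.277,.104],103.3)
s=grab_frame("side"); crop(s,(250,160),80,60,9,"j_s.png")
E
```

```text
clock: 13.25
position: [0.6228, 0.2691, 0.1277]
tool_rot: [0.038, 1.568, 0.271]
force: [7.9, 0.7, -2.1]
grip_width: 0.0109
t 13.25 pos [0.6228 0.2691 0.1277] toolx [ 0.003  0.001 -1.   ] ydir 103.34 z [0.973 0.231 0.003] w 0.0109 F [ 7.9  0.7 -2.1]
  delta tool mm [23.8 -4.3 52.6]
  turn about x deg 0.04
```

View pics/j_s.png

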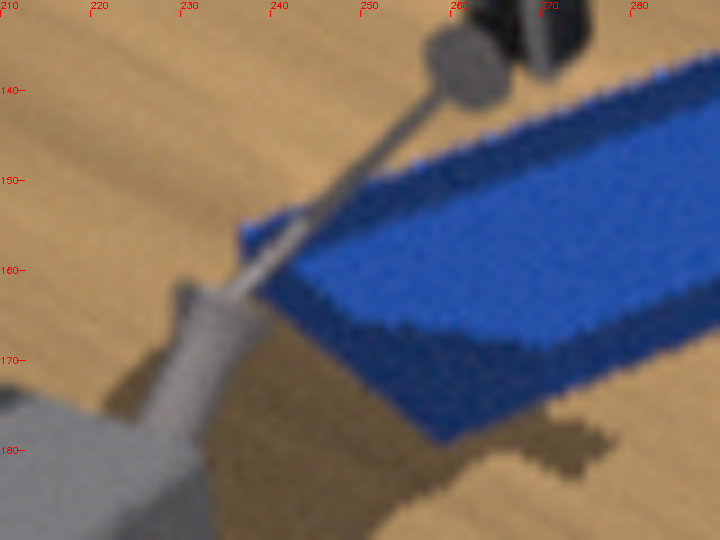

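The rod is pivoting in the grip with its tip in the mouth (rod meets the rim at about (235,163)). Forces are small, so I'll continue the arc.

```bash
python3 -m pendant '[[-5.7,0,-1.2,0],[-5.7,0,-1.2,0],[-5.6,0,-1.5,0],[-5.6,0,-1.6,0],[-5.5,0,-1.8,0],[-5.5,0,-2,0],[0,0,0,0]]'; python3 -m pendant '[[-5.4,0,-2.3,0],[-5.3,0,-2.5,0],[-5.2,0,-2.7,0],[0,0,0,0]]'
python3 - <<'E'
from h import *
rel([.675,.277,.104],103.3)
s=grab_frame("side"); crop(s,(250,150),80,60,9,"k_s.png")
E
```

```text
clock: 14.18
position: [0.6129, 0.2668, 0.161]
tool_rot: [0.005, 1.57, 0.237]
force: [5.7, 0.4, -1.9]
grip_width: 0.0111
clock: 14.68
position: [0.6055, 0.2651, 0.1767]
tool_rot: [0.14, 1.57, 0.373]
force: [4.6, 0.3, -0.5]
grip_width: 0.0107
t 14.68 pos [0.6055 0.2651 0.1767] toolx [ 0.  0. -1.] ydir 103.34 z [0.973 0.231 0.001] w 0.0107 F [ 4.6  0.3 -0.5]
  delta tool mm [72.7 -4.4 70.4]
  turn about x deg 0.04
```

View pics/k_s.png

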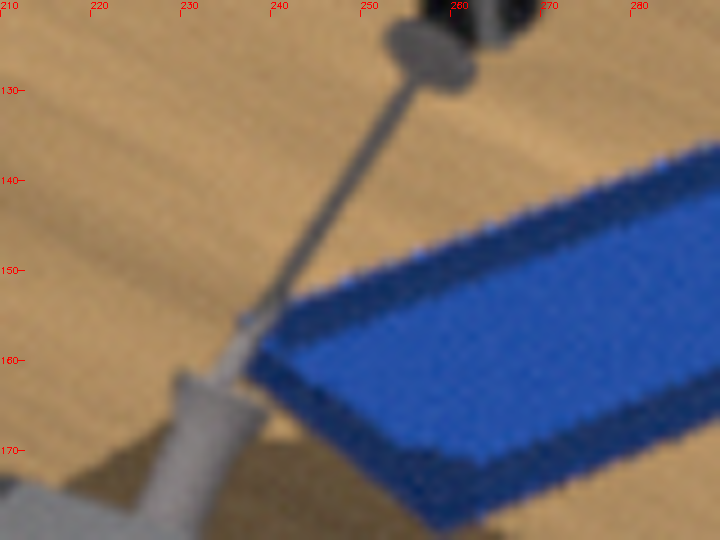

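```bash
python3 -m pendant '[[-5.1,0,-2.9,0],[-5,0,-3,0],[-4.9,0,-3.1,0],[-4.8,0,-3.2,0],[-4.7,0,-3.3,0],[-4.6,0,-3.4,0],[-4.5,0,-3.5,0],[0,0,0,0],[0,0,0,0]]'
python3 - <<'E'
from h import *
rel([.675,.277,.104],103.3)
s=grab_frame("side"); crop(s,(250,145),80,60,9,"l_s.png")
t=grab_frame("top"); crop(t,(210,210),70,80,7,"l_t.png")
E
```

```text
clock: 15.85
position: [0.5837, 0.2599, 0.2102]
tool_rot: [0.389, 1.571, 0.622]
force: [2.9, -0.5, -0.3]
grip_width: 0.0113
t 15.85 pos [0.5837 0.2599 0.2102] toolx [ 0.  0. -1.] ydir 103.34 z [0.973 0.231 0.   ] w 0.0113 F [ 2.9 -0.5 -0.3]
  delta tool mm [106.2  -4.5  92.8]
  turn about x deg 0.04
```

View pics/l_s.png

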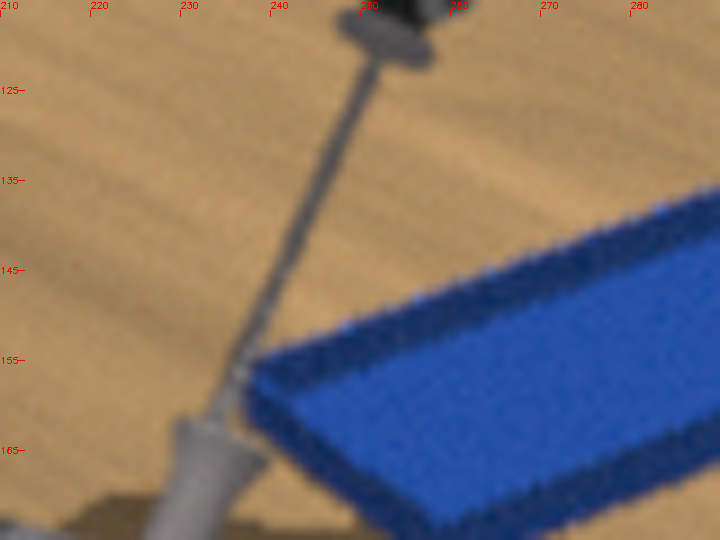

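View pics/l_t.png

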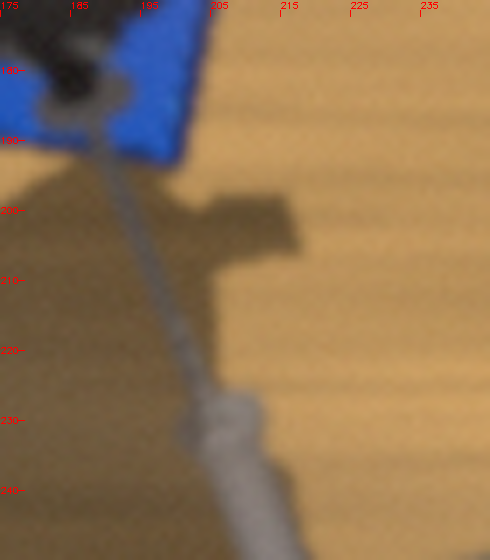

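```bash
python3 -m pendant '[[4,0,-1,0],[5,0,-2,0],[5,0,-3,0],[4,0,-4.8,0],[4,0,-4.8,0],[0,0,0,0]]'; python3 -m pendant '[[4,0,-4.8,0],[4,0,-4.8,0],[0,0,0,0]]'
python3 - <<'E'
from h import *
rel([.675,.277,.104],103.3)
s=grab_frame("side"); crop(s,(250,145),80,60,9,"m_s.png")
t=grab_frame("top"); crop(t,(210,210),70,80,7,"m_t.png")
E
```

```text
clock: 16.7
position: [0.5679, 0.2562, 0.1879]
tool_rot: [-3.084, 1.57, -2.851]
force: [-0.1, 0.1, -0.2]
grip_width: 0.0109
clock: 17.08
position: [0.5586, 0.2539, 0.1798]
tool_rot: [-2.895, 1.57, -2.662]
force: [0.2, 1.2, 0.1]
grip_width: 0.0112
t 17.07 pos [0.5586 0.2539 0.1798] toolx [-0.001 -0.    -1.   ] ydir 103.35 z [ 0.973  0.231 -0.001] w 0.0112 F [0.2 1.2 0.1]
  delta tool mm [ 75.8  -4.4 118.6]
  turn about x deg 0.05
```

View pics/m_s.png

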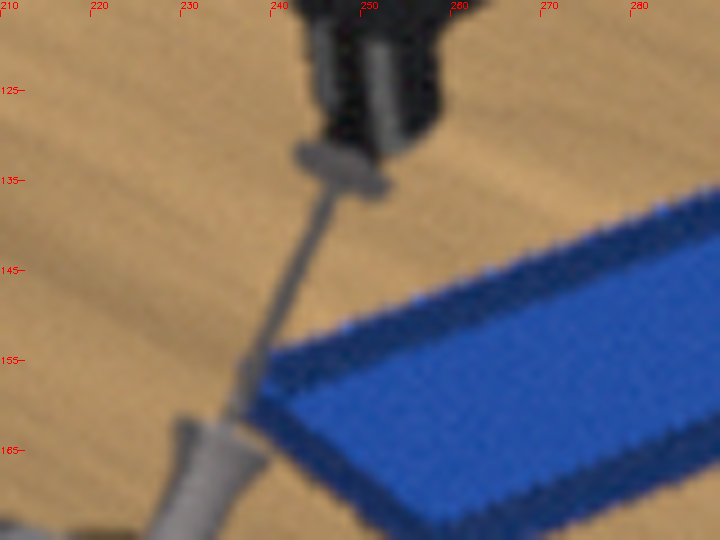

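View pics/m_t.png

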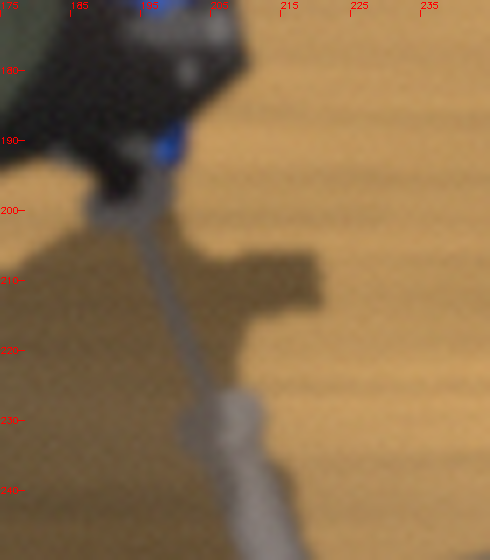

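```bash
python3 -m pendant '[[4.4,0,-5,0],[4.4,0,-5,0],[4.4,0,-5,0],[4.4,0,-5,0],[0,0,0,0]]'; python3 -m pendant '[[4.4,0,-5,0],[4.4,0,-5,0],[4.4,0,-5,0],[4.4,0,-5,0],[0,0,0,0]]'; python3 -m pendant '[[4.4,0,-5,0],[4.4,0,-5,0],[0,0,0,0]]'
python3 - <<'E'
from h import *
rel([.5,.235,.127],103.3)
s=grab_frame("side"); crop(s,(245,155),80,60,9,"n_s.png")
E
```

```text
clock: 17.8
position: [0.5391, 0.2494, 0.1622]
tool_rot: [-2.909, 1.57, -2.676]
force: [0.2, -0.5, -0.4]
grip_width: 0.0111
clock: 18.42
position: [0.5196, 0.2447, 0.1446]
tool_rot: [-2.899, 1.57, -2.666]
force: [0.7, 0.4, -0.5]
grip_width: 0.0111
clock: 18.8
position: [0.5098, 0.2424, 0.1358]
tool_rot: [-2.887, 1.57, -2.654]
force: [-0.1, 0.2, -1.2]
grip_width: 0.0106
t 18.8 pos [0.5098 0.2424 0.1358] toolx [-0.001 -0.    -1.   ] ydir 103.35 z [ 0.973  0.231 -0.001] w 0.0106 F [-0.1  0.2 -1.2]
  delta tool mm [  8.8  -4.9 -11.3]
  turn about x deg 0.05
```

View pics/n_s.png

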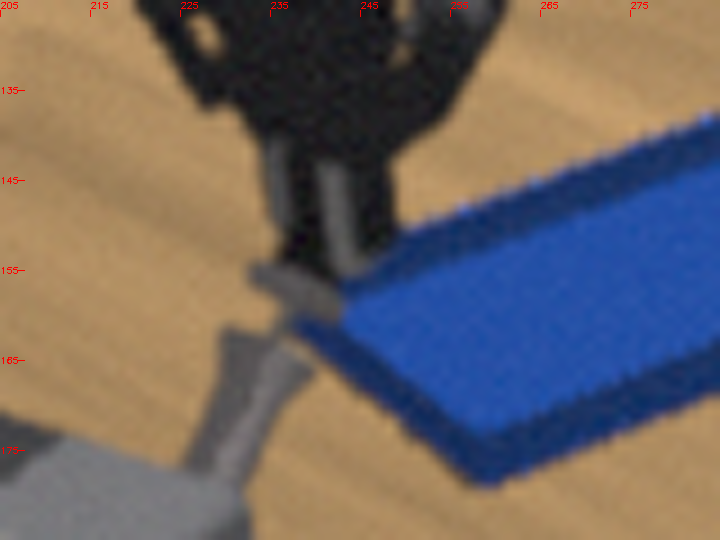

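```bash
python3 -m pendant '[[3,0,-3.5,0],[2.2,0,-2.5,0],[0,0,0,0]]'; python3 -m pendant '[[1.5,0,-1.8,0],[1.5,0,-1.8,0],[0,0,0,0]]';python3 -m pendant '[[1.5,0,-1.8,0],[0,0,0,0]]'
python3 - <<'E'
from h import *
rel([.5,.235,.127],103.3)
s=grab_frame("side"); crop(s,(245,155),80,60,9,"o_s.png")
E
```

```text
clock: 19.23
position: [0.5043, 0.2411, 0.1307]
tool_rot: [-2.868, 1.57, -2.635]
force: [-0.2, -0.1, -0.8]
grip_width: 0.0111
clock: 19.6
position: [0.5009, 0.2402, 0.1278]
tool_rot: [-2.853, 1.571, -2.621]
force: [-0.1, 0.5, -0.4]
grip_width: 0.0111
clock: 19.85
position: [0.4992, 0.2399, 0.1264]
tool_rot: [0.262, 1.571, 0.495]
force: [0.3, 0.3, -0.4]
grip_width: 0.0109
t 19.85 pos [0.4992 0.2399 0.1264] toolx [ 0.  0. -1.] ydir 103.34 z [0.973 0.231 0.   ] w 0.0109 F [ 0.3  0.3 -0.4]
  delta tool mm [-0.6 -4.9 -0.4]
  turn about x deg 0.04
```

View pics/o_s.png

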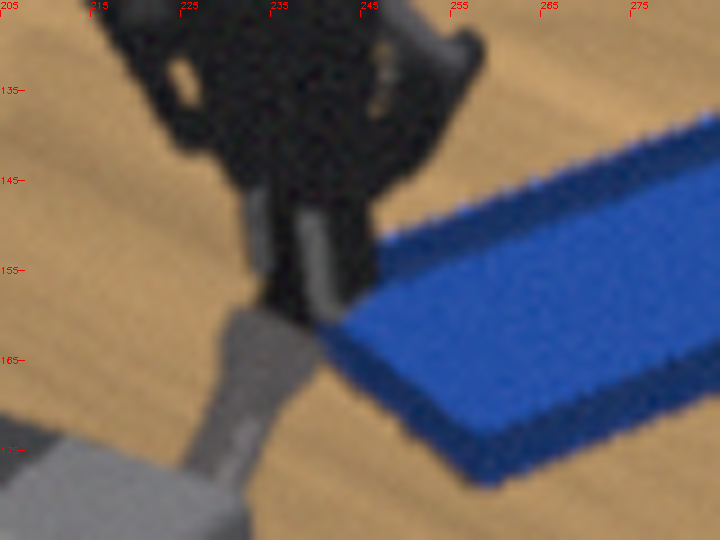

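Nearly home: the collar merges with the rim at about (233,161). I'll push on in small steps until it makes contact.

```bash
python3 -m pendant '[[0.8,0,-1,0],[0,0,0,0]]'; python3 -m pendant '[[0.8,0,-1,0],[0,0,0,0]]';python3 -m pendant '[[0.8,0,-1,0],[0,0,0,0]]';python3 -m pendant '[[0.8,0,-1,0],[0,0,0,0]]'
```

```text
clock: 20.15
position: [0.4993, 0.2399, 0.1262]
tool_rot: [0.18, 1.568, 0.413]
force: [4.1, -0.2, 5.8]
grip_width: 0.0113
clock: 20.4
position: [0.4993, 0.24, 0.1261]
tool_rot: [0.182, 1.566, 0.415]
force: [6.3, 0.8, 13.6]
grip_width: 0.0109
clock: 20.65
position: [0.4993, 0.24, 0.1261]
tool_rot: [0.189, 1.564, 0.422]
force: [9.2, 0.6, 22.1]
grip_width: 0.011
clock: 20.9
position: [0.4994, 0.24, 0.126]
tool_rot: [0.19, 1.562, 0.422]
force: [11.0, -0.6, 29.4]
grip_width: 0.0111
```

```bash
python3 -m pendant '[[0,0,0,0],[0,0,0,0]]'; python3 - <<'E'
from h import *
s=grab_frame("side"); crop(s,(238,162),50,40,14,"p_s.png")
t=grab_frame("top"); crop(t,(210,230),60,60,9,"p_t.png")
w=grab_frame("wrist"); cv2.imwrite("pics/p_w.png",w["img"][:,:,::-1])
E
```

```text
clock: 21.15
position: [0.4994, 0.24, 0.126]
tool_rot: [0.188, 1.562, 0.42]
force: [11.0, 0.4, 29.7]
grip_width: 0.0112
```

View pics/p_s.png

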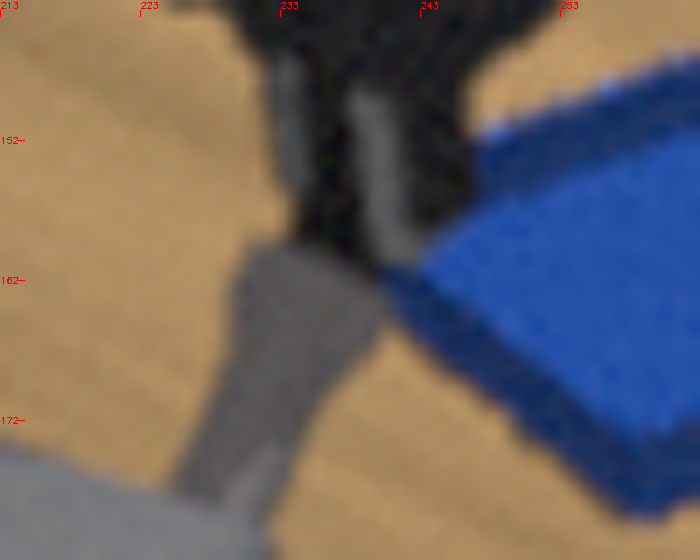

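View pics/p_w.png

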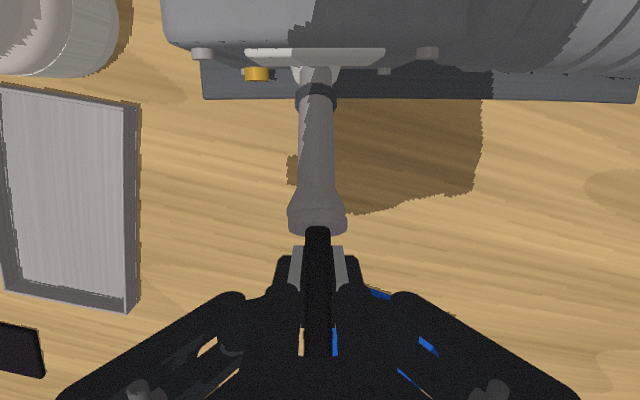

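View pics/p_t.png

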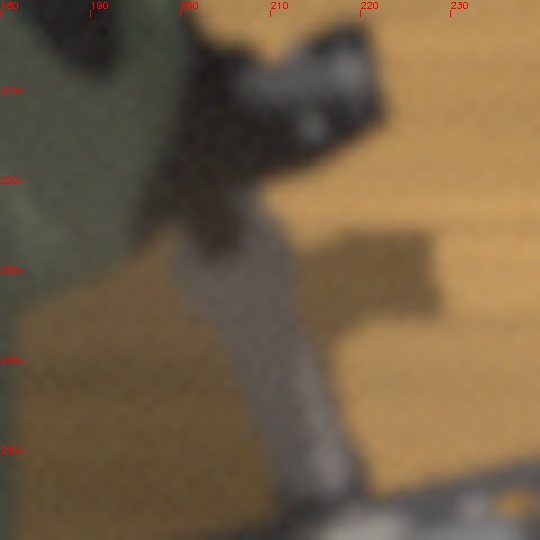

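```bash
python3 -m pendant '[[-1.5,0,2,0],[0,0,0,0],[0,0,0,0],[0,0,0,0]]' - 40
python3 -m pendant '[[-2.5,0,3,0],[-6,0,7.2,0],[-8,0,9.5,0],[-10,0,11.9,0],[-10,0,11.9,0],[-10,0,11.9,0],[-10,0,11.9,0],[-10,0,11.9,0],[-10,0,11.9,0],[0,0,0,0]]'
python3 - <<'E'
from h import *
rel([.6,.26,.24],103.3)
s=grab_frame("side"); crop(s,(250,145),80,60,9,"q_s.png")
E
```

```text
clock: 21.8
position: [0.4994, 0.24, 0.126]
tool_rot: [0.189, 1.566, 0.421]
force: [5.9, 0.2, 13.5]
grip_width: 0.0115
clock: 23.05
position: [0.5869, 0.2605, 0.2018]
tool_rot: [0.096, 1.57, 0.328]
force: [-0.5, -0.1, 0.4]
grip_width: 0.0108
t 23.05 pos [0.5869 0.2605 0.2018] toolx [ 0.001  0.    -1.   ] ydir 103.32 z [0.973 0.23  0.001] w 0.0108 F [-0.5 -0.1  0.4]
  delta tool mm [-38.2  -3.5  12.6]
  turn about x deg 0.02
```

View pics/q_s.png

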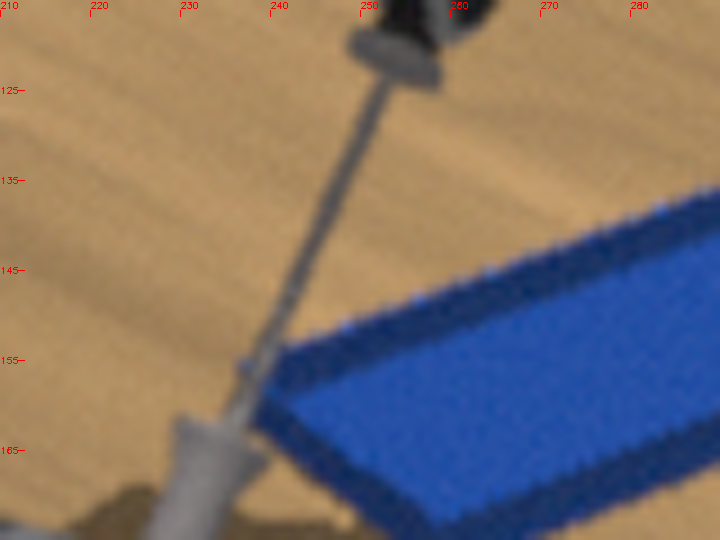

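```bash
python3 -m pendant '[[-8,0,9.5,0],[-10,0,11.9,0],[-10,0,11.9,0],[-10,0,10,0],[-12,0,8,0],[0,0,0,0],[0,0,0,0]]' - 60
python3 - <<'E'
from h import *
a=np.radians(14.34); n=np.array([np.cos(a),np.sin(a),0])
P=np.array([.6018,-.2157,.0314])+n*.067; print(P); P[2]=.27
rel(P,104.34)
s=grab_frame("side"); crop(s,(255,125),100,80,8,"r_s.png")
t=grab_frame("top"); crop(t,(210,200),100,90,7,"r_t.png")
E
```

```text
clock: 23.98
position: [0.6355, 0.2722, 0.2507]
tool_rot: [-2.918, 1.57, -2.685]
force: [0.2, -0.3, -0.9]
grip_width: 0.0111
[ 0.66671248 -0.19910574  0.0314    ]
t 23.98 pos [0.6355 0.2722 0.2507] toolx [-0.001 -0.    -1.   ] ydir 103.34 z [ 0.973  0.231 -0.001] w 0.0111 F [ 0.2 -0.3 -0.9]
  delta tool mm [ -19.2 -465.8  -78.5]
  turn about x deg -1.0
```

View pics/r_s.png

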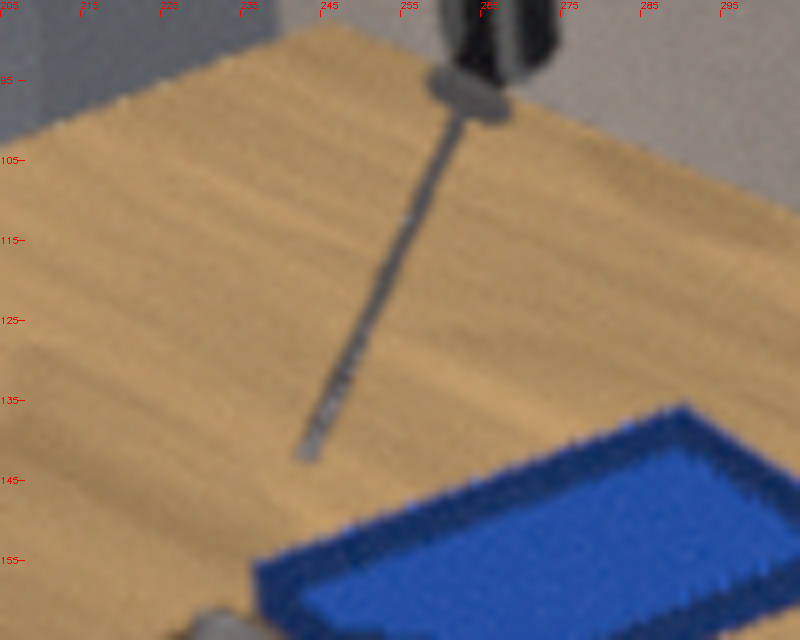

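View pics/r_t.png

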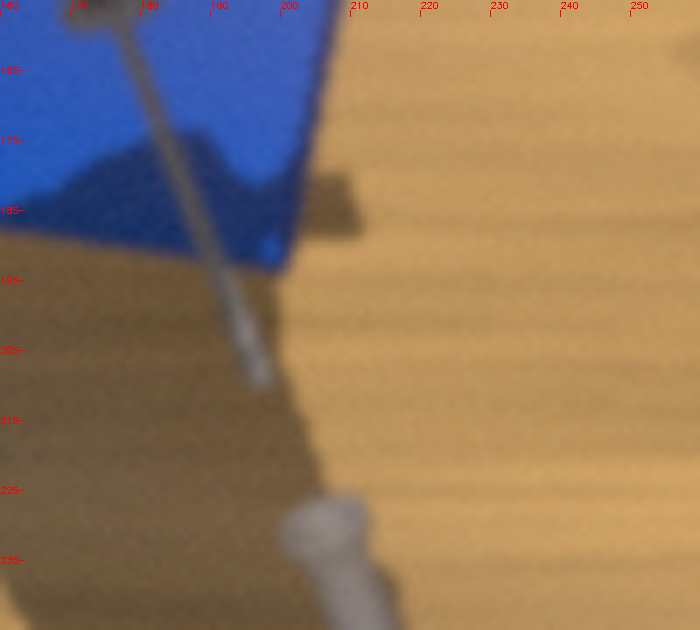

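```bash
python3 - <<'E'
from h import *
t=grab_frame("top"); s=grab_frame("side")
X,e=tri([(t,(197.6,209.2)),(s,(243.2,141.8))]); M=np.array([.4745,.23,.123]); a=np.radians(13.3); ax=np.array([.766*np.cos(a),.766*np.sin(a),.643]); print(X,e,(X-M)@ax)
g=np.array([.6355,.2722,.2507+.0186]); v=X-g; print(np.linalg.norm(v),np.degrees(np.arcsin(v[2]/np.linalg.norm(v))))
E
python3 -m pendant '[[-5,-15,-3,0],[-8,-30,-5,0],[-6,-45,-7,0],[0,-48,-8,0],[0,-48,-8,0],[0,-48,-8,0],[0,-48,-8,0],[0,-48,-8,0],[0,-48,-8,0],[0,-40,-7,0],[0,-30,-5,0],[0,-18,-3.5,-1]]'
python3 -m pendant '[[0,0,0,0],[0,0,0,0],[0,0,0,0]]'
python3 - <<'E'
from h import *
rel([.6667,-.1991,.17],104.34)
E
```

```text
[0.5174151  0.2420829  0.16340555] [np.float64(0.24), np.float64(0.2)] 0.06010127199293759
0.16144571070821886 -40.988965411129556
clock: 25.68
position: [0.6661, -0.2025, 0.2706]
tool_rot: [-1.869, 1.57, -1.621]
force: [-0.5, -0.2, -0.9]
grip_width: 0.011
clock: 26.05
position: [0.6671, -0.1984, 0.2704]
tool_rot: [0.966, 1.57, 1.217]
force: [-0.2, -0.2, -0.5]
grip_width: 0.0114
t 26.05 pos [ 0.6671 -0.1984  0.2704] toolx [ 0.  0. -1.] ydir 104.39 z [0.969 0.249 0.   ] w 0.0114 F [-0.2 -0.2 -0.5]
  delta tool mm [100.4  -0.6  -0.6]
  turn about x deg 0.05
```

```bash
python3 -m pendant '[[20,-0.6,-0.6,0],[30,0,0,0],[30,0,0,0],[20,0,0,0],[10,0,0,0],[0,0,0,0],[0,0,0,0]]' - 20
python3 - <<'E'
from h import *
rel([.6667,-.1991,.15],104.34)
s=grab_frame("side"); crop(s,(395,240),110,90,7,"s_s.png")
w=grab_frame("wrist"); cv2.imwrite("pics/s_w.png",w["img"][:,:,::-1])
E
```

```text
clock: 26.92
position: [0.6671, -0.2001, 0.1613]
tool_rot: [-0.503, 1.569, -0.252]
force: [0.7, 0.5, 0.4]
grip_width: 0.0108
t 26.93 pos [ 0.6671 -0.2001  0.1613] toolx [ 0.001 -0.    -1.   ] ydir 104.34 z [0.969 0.248 0.001] w 0.0108 F [0.7 0.5 0.4]
  delta tool mm [11.3  1.1 -0.1]
  turn about x deg -0.0
```

View pics/s_s.png

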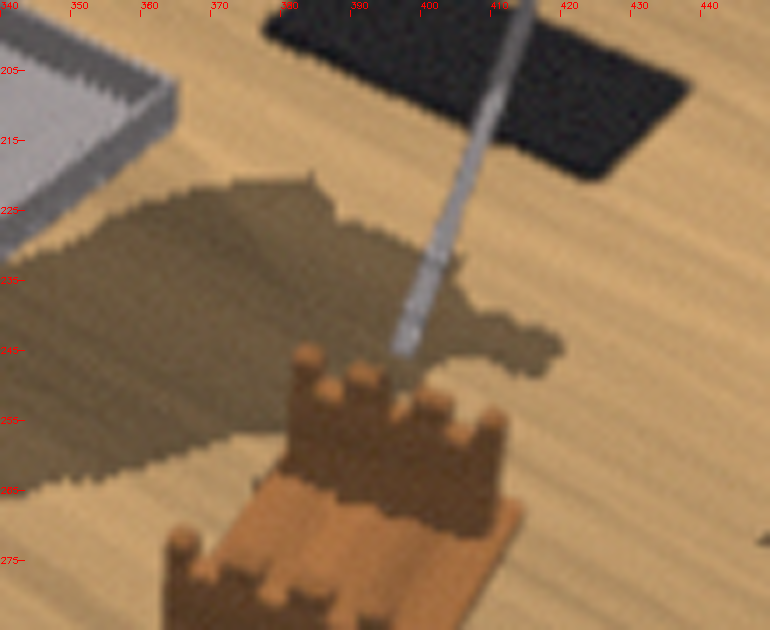

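View pics/s_w.png

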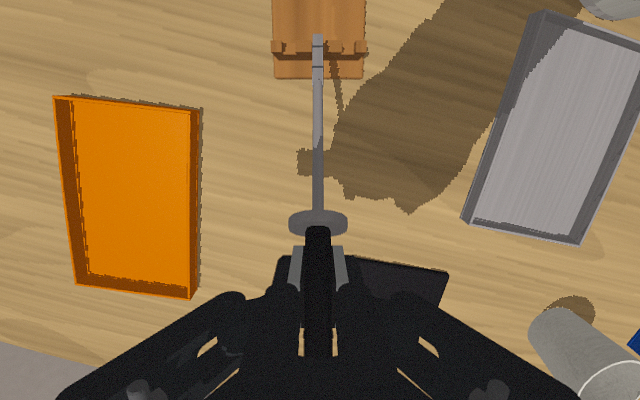

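```bash
python3 - <<'E'
from h import *
s=grab_frame("side"); w=grab_frame("wrist")
a=np.radians(14.34); n=np.array([np.cos(a),np.sin(a),0]); g=bot.observe()["position"]
for X in (atz(s,(397,253),.047),atz(w,(320,52),.058),atz(w,(320,42),.058)): print(X.round(4), "D",((g-X)@n).round(4))
T=tri([(s,(397.3,244.5)),(w,(318,34))]);print(T,((g-T[0])@n))
E
```

```text
[ 0.5529 -0.2311  0.047 ] D 0.118
[ 0.5558 -0.2257  0.058 ] D 0.1139
[ 0.5493 -0.2274  0.058 ] D 0.1207
(array([ 0.54846657, -0.23074228,  0.07502494]), [np.float64(0.76), np.float64(2.43)]) 0.12229937100250837
```

```bash
python3 -m pendant '[[0,0.5,-6,0],[0,0.5,-6,0],[10,0,0,0],[10,0,0,0],[8,0,0,0],[0,0,0,0]]' - 20;python3 -m pendant '[[6,0,0,0],[6,0,0,0],[0,0,0,0]]'
python3 - <<'E'
from h import *
rel([.6667,-.1991,.0314],104.34)
s=grab_frame("side"); crop(s,(395,230),110,90,7,"t_s.png")
E
```

```text
clock: 27.88
position: [0.6544, -0.2018, 0.1312]
tool_rot: [2.699, 1.569, 2.949]
force: [0.2, -0.8, 0.2]
grip_width: 0.0114
clock: 28.25
position: [0.6541, -0.2022, 0.1197]
tool_rot: [2.99, 1.569, -3.043]
force: [-3.0, -2.0, 0.1]
grip_width: 0.0116
t 28.25 pos [ 0.6541 -0.2022  0.1197] toolx [-0.001 -0.    -1.   ] ydir 104.33 z [ 0.969  0.248 -0.001] w 0.0116 F [-3.  -2.   0.1]
  delta tool mm [88.3 -0.1 13.1]
  turn about x deg -0.01
```

View pics/t_s.png

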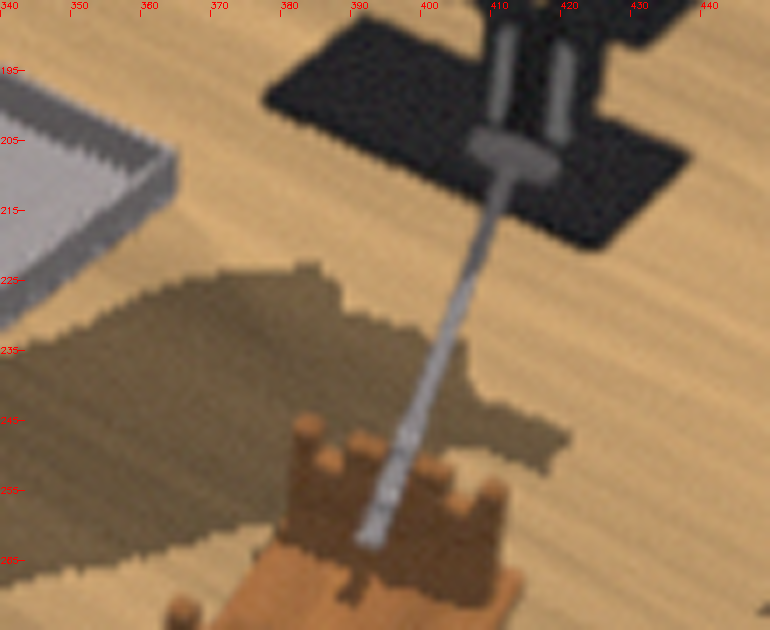

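The blade lies in the near upright's middle notch, with the tip past it at (392,262). I'll lower so it pivots level.

```bash
python3 -m pendant '[[6,0,0,0],[6,0,0,0],[6,0,0,0],[6,0,0,0],[0,0,0,0]]';python3 -m pendant '[[6,0,0,0],[6,0,0,0],[6,0,0,0],[6,0,0,0],[0,0,0,0]]'
python3 - <<'E'
from h import *
rel([.6667,-.1991,.0314],104.34)
s=grab_frame("side"); crop(s,(395,240),110,90,7,"u_s.png")
E
```

```text
clock: 28.92
position: [0.6546, -0.202, 0.0959]
tool_rot: [2.903, 1.57, -3.13]
force: [-2.5, -0.4, 1.8]
grip_width: 0.0107
clock: 29.55
position: [0.6549, -0.2019, 0.0722]
tool_rot: [-0.246, 1.571, 0.005]
force: [-0.9, -0.6, 3.6]
grip_width: 0.0112
t 29.55 pos [ 0.6549 -0.2019  0.0722] toolx [ 0.  0. -1.] ydir 104.35 z [0.969 0.248 0.   ] w 0.0112 F [-0.9 -0.6  3.6]
  delta tool mm [40.8 -0.2 12.1]
  turn about x deg 0.01
```

View pics/u_s.png

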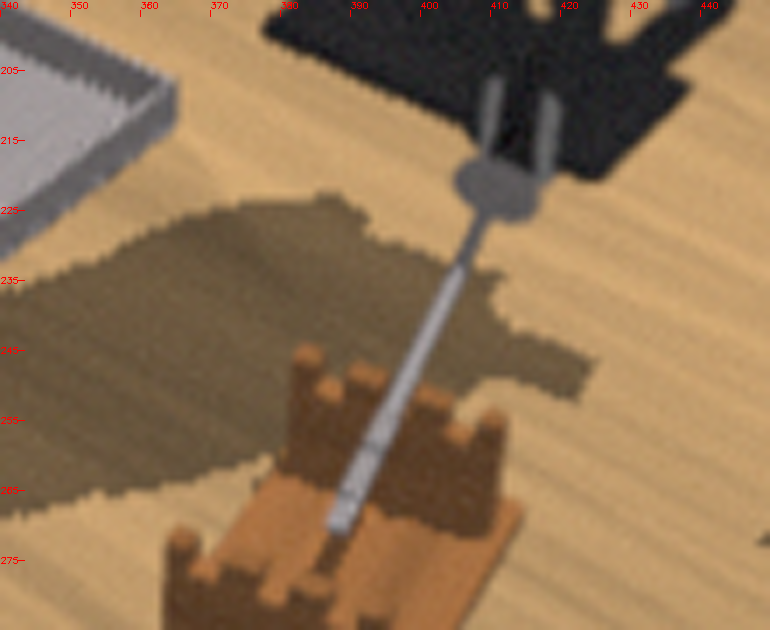

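```bash
python3 -m pendant '[[6,0,0,0],[6,0,0,0],[6,0,0,0],[6,0,0,0],[6,0,0,0],[0,0,0,0]]';python3 -m pendant '[[5,0,0,0],[4,0,0,0],[1,0,0,0],[0,0,0,0]]'
python3 - <<'E'
from h import *
rel([.6667,-.1991,.0314],104.34)
s=grab_frame("side"); crop(s,(395,250),110,90,7,"v_s.png")
w=grab_frame("wrist"); cv2.imwrite("pics/v_w.png",w["img"][:,:,::-1])
E
```

```text
clock: 30.35
position: [0.6549, -0.2019, 0.0422]
tool_rot: [-0.265, 1.57, -0.015]
force: [0.6, 1.1, 4.6]
grip_width: 0.011
clock: 30.85
position: [0.6554, -0.2019, 0.0328]
tool_rot: [-0.326, 1.57, -0.076]
force: [1.9, 1.7, 5.5]
grip_width: 0.0112
t 30.85 pos [ 0.6554 -0.2019  0.0328] toolx [ 0.001 -0.    -1.   ] ydir 104.35 z [0.969 0.248 0.001] w 0.0112 F [1.9 1.7 5.5]
  delta tool mm [ 1.4 -0.1 11.7]
  turn about x deg 0.01
```

View pics/v_s.png

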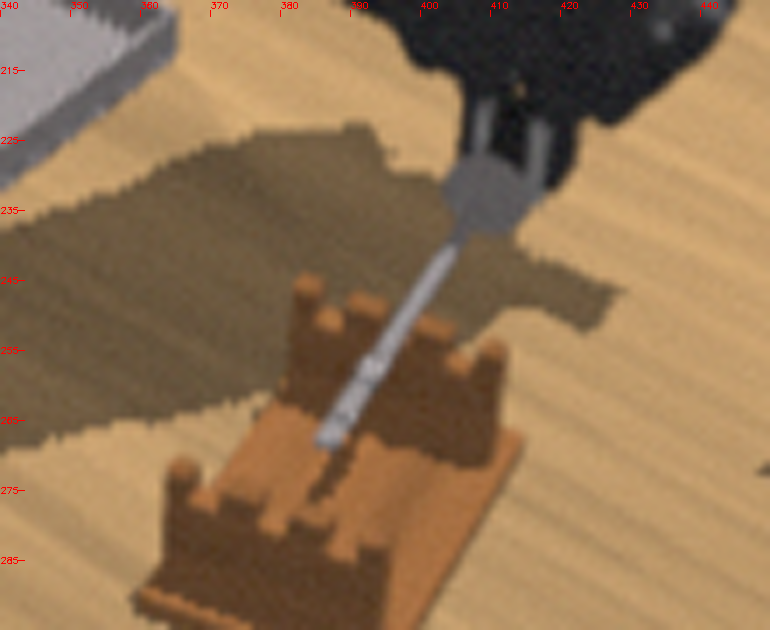

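View pics/v_w.png

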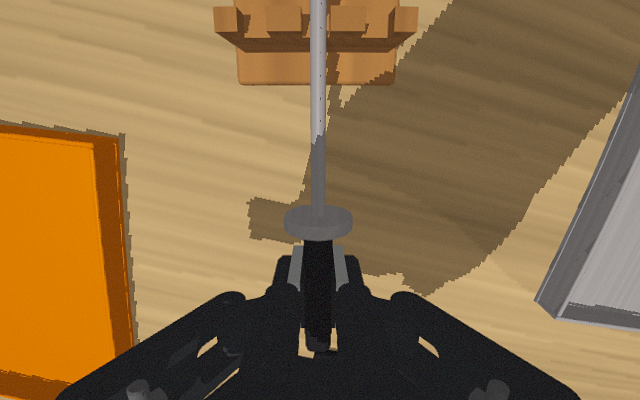

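```bash
python3 - <<'E'
from h import *
s=grab_frame("side"); o=bot.observe(); g=o["position"]+[0,0,.0186]
a=np.radians(-165.65)
for L in (.160,.166):
  for th in (-4,0,4,8): 
    u=np.array([np.cos(a)*np.cos(np.radians(th)),np.sin(a)*np.cos(np.radians(th)),-np.sin(np.radians(th))]); print(L,th,proj(s,g+u*L).round(1), proj(s,g+u*(L-.13)).round(1))
E
```

```text
0.16 -4 [386.5 262.2] [408.9 230.6]
0.16 0 [386.1 266.2] [408.8 231.3]
0.16 4 [385.9 269.8] [408.7 232. ]
0.16 8 [385.8 273.2] [408.7 232.6]
0.166 -4 [385.4 263.8] [407.9 231.9]
0.166 0 [385.  267.9] [407.8 232.8]
0.166 4 [384.8 271.7] [407.7 233.6]
0.166 8 [384.7 275.2] [407.7 234.3]
```

```bash
python3 -m pendant '[[2,0,0,0],[2,0,0,0],[0,0,0,0]]'; python3 -m pendant '[[0,0,0,0],[0,0,0,0],[0,0,0,0]]' - 60; python3 -m pendant '[[-10,0,0,0],[-20,0,0,0],[-30,0,0,0],[-30,0,0,0],[-30,0,0,0],[-20,0,0,0],[-10,0,0,0],[0,0,0,0]]'
python3 - <<'E'
from h import *
a=np.radians(14.35); n=np.array([np.cos(a),np.sin(a),0]); P=np.array([.564,.012,0])+n*.162; P[2]=.19
print(P); rel(P,104.35)
s=grab_frame("side"); crop(s,(395,210),110,90,7,"w_s.png")
E
```

```text
clock: 31.38
position: [0.6554, -0.2019, 0.0287]
tool_rot: [-0.312, 1.569, -0.062]
force: [3.6, -0.0, 6.0]
grip_width: 0.0112
clock: 31.75
position: [0.6553, -0.2019, 0.0286]
tool_rot: [-0.336, 1.57, -0.085]
force: [4.0, 1.7, 5.0]
grip_width: 0.0112
clock: 32.75
position: [0.6547, -0.202, 0.1784]
tool_rot: [-0.385, 1.571, -0.135]
force: [-0.1, 0.4, -0.8]
grip_width: 0.0109
[0.72094557 0.05215082 0.19      ]
t 32.75 pos [ 0.6547 -0.202   0.1784] toolx [ 0. -0. -1.] ydir 104.34 z [0.969 0.248 0.   ] w 0.0109 F [-0.1  0.4 -0.8]
  delta tool mm [-11.6 229.8 127.1]
  turn about x deg -0.01
```

View pics/w_s.png

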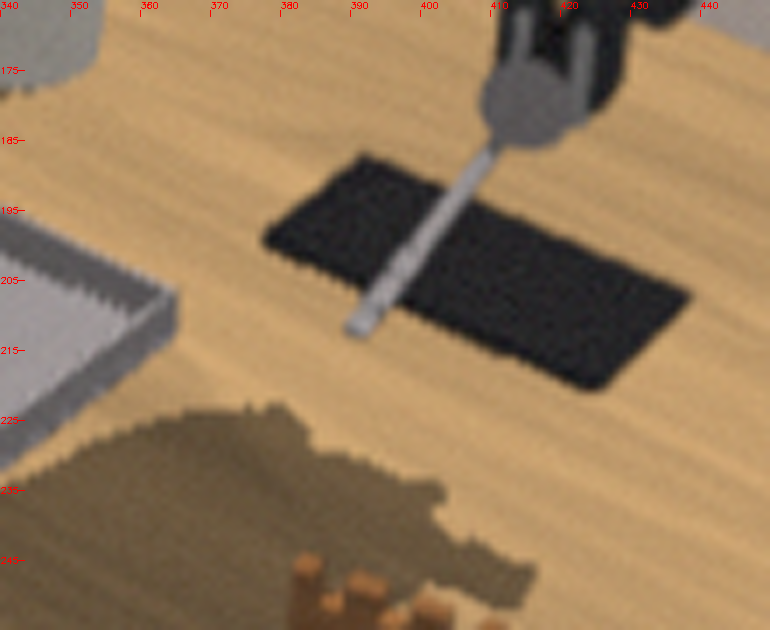

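Held firmly and level. Now over the tray.

```bash
python3 -m pendant '[[-4,10,6,0],[-4,22,12,0],[-3.6,30,16,0],[0,35,19,0],[0,35,19,0],[0,35,19,0],[0,30,17,0],[0,20,12,0],[0,12.8,7.1,0],[0,0,0,0],[0,0,0,0],[0,0,0,0]]'
python3 - <<'E'
from h import *
rel([.721,.052,.19],104.35)
s=grab_frame("side"); crop(s,(345,190),130,110,6,"x_s.png")
t=grab_frame("top"); crop(t,(310,190),110,90,7,"x_t.png")
w=grab_frame("wrist"); cv2.imwrite("pics/x_w.png",w["img"][:,:,::-1])
E
```

```text
clock: 34.3
position: [0.7209, 0.0507, 0.19]
tool_rot: [-1.576, 1.57, -1.327]
force: [0.7, -0.0, -0.9]
grip_width: 0.0112
t 34.3 pos [0.7209 0.0507 0.19  ] toolx [ 0. -0. -1.] ydir 104.25 z [ 0.969  0.246 -0.   ] w 0.0112 F [ 0.7 -0.  -0.9]
  delta tool mm [-0.   1.2  0.4]
  turn about x deg -0.1
```

View pics/x_s.png

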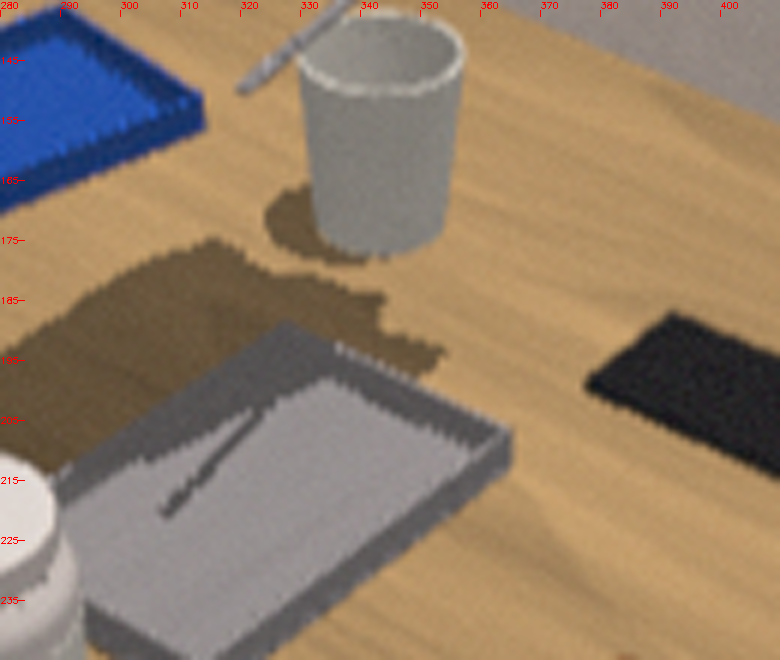

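View pics/x_t.png

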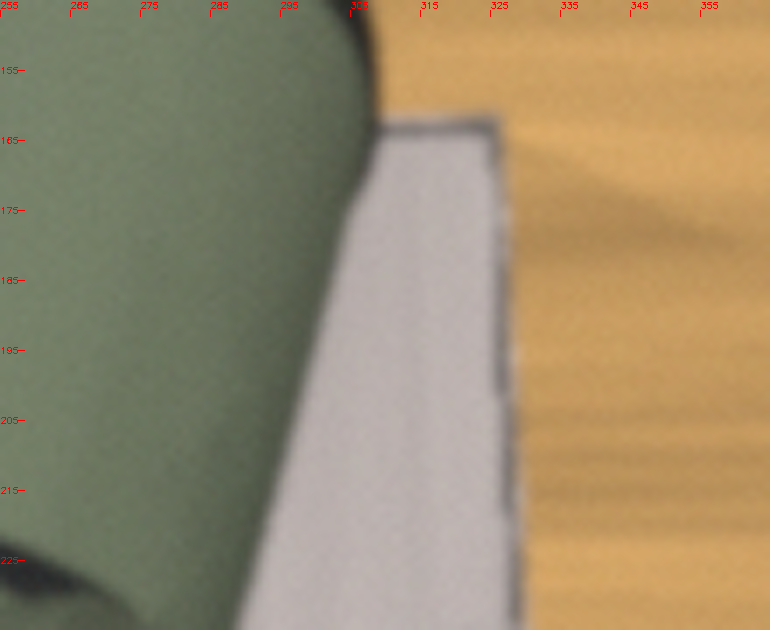

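View pics/x_w.png

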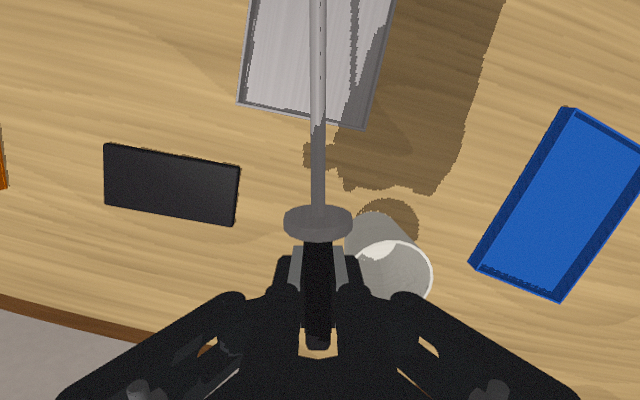

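```bash
python3 - <<'E'
from h import *
s=grab_frame("side"); g=bot.observe()["position"]+[0,0,.0186]; a=np.radians(-165.7)
for th in (-4,0,4,8):
    u=np.array([np.cos(a)*np.cos(np.radians(th)),np.sin(a)*np.cos(np.radians(th)),-np.sin(np.radians(th))]); print(th,proj(s,g+u*.163).round(1),(g+u*.163).round(3))
u0=(320,150.3)
print(atz(s,u0,.2), atz(s,u0,.208))
# tray from side/top rim corners
for uv in [(365,210.5),(327,192)]: print(atz(s,uv,.022).round(3))
E
sleep 0; python3 -m pendant '[[0,0,0,0],[0,0,0,0],[0,0,0,0],[0,0,0,0]]'
```

```text
-4 [319.1 145.6] [0.563 0.012 0.22 ]
0 [319.2 150. ] [0.563 0.011 0.208]
4 [319.4 154.2] [0.563 0.012 0.197]
8 [319.8 158.2] [0.565 0.012 0.186]
[0.57361032 0.01945735 0.2       ] [0.56392208 0.00973832 0.208     ]
[ 0.649 -0.06   0.022]
[0.643 0.068 0.022]
clock: 35.0
position: [0.7209, 0.0521, 0.1898]
tool_rot: [-2.704, 1.571, -2.454]
force: [0.7, 0.2, -0.2]
grip_width: 0.0109
```

```bash
python3 - <<'E'
from workcell import bot, job_done
o=bot.observe(); print(o["clock"],abs(o["qd"]).max(),o["grip_width"])
print(job_done())
E
```

```text
35.0 0.0010469182594491364 0.010912008744066153
the job is handed in; nothing more can be done
None
```

The oil check is finished and handed in at 35.0 s of the 61 s allowed; no verdict was reported. The interface only turns the tool about its own vertical axis, so I used the fixed parts of the scene to tilt the dipstick in the grip.

1. **Pick-up:** I took the dipstick by its handle from the rest.
2. **Tilt and insertion:** I caught its tip under the upper wall of the filler mouth, pivoted it to about 40° in a light grip, and slid it down until the collar stopped on the mouth. The push force rose to about 31 N with no further movement, and the wrist picture showed the collar flush on the rim.
3. **Withdrawal:** I drew it right out; the tip measured about 60 mm clear of the mouth along the neck axis.
4. **Levelling:** I pivoted it level again by lowering the rod into the rest's near middle notch, then lifted it with a 60 N grip and carried it over the grey steel tray.

**Last checks:**
- **Tip position:** the side view put the tip at about (0.564, 0.010, 0.208) m. That is within a few mm of my measured tray centre, (0.564, 0.012) m.
- **Attitude and grip:** the rod was level to about 1°, the arm was still, and the gripper opening was steady at 11 mm.
- **Small disagreement:** the measured grip-to-tip length was about 162 mm against the nominal 166 mm. Either the handle slid a few mm in the jaws or it is calibration error; both are well inside the tolerances.
- **Weaker check:** the arm blocked the top camera in the final pose, so the tip position rests on the side camera and the arm's own pose reading. The bystanders were not re-measured at the end, but nothing was seen touching them.

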